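# Clamp the lacquered front frame in the assembly vise

## Task

Lift the black front frame (the housing part with the big open window) up and off its two drying hooks and stand it in the open assembly vise, right way up as it hung, its lower edge down on the vise bed and centred along the jaws; set it down, do not drop it. Then lower the cam lever all the way so that the frame is clamped upright, and leave it there. Leave the other hanging part, the parts bin and the screwdriver where they are.

Things in the scene. Friction and masses are not known exactly. Their poses are not given: they have to be found in the camera images.
- frame: Black plastic front frame to be clamped: upright rectangle 140 wide (y) x 110 high (z) x 14 thick (x), 0.1-0.2 kg, with an open window 104 x 58. Rails: 24 high above the window, 28 below, 18 at the sides. Origin: centre of its lower edge. Hangs by the rail above the window on two hooks 40 mm either side of its middle; between them that rail can be pinched from above (14 thick).
- cover: Black plastic rear cover hanging beside the frame, to be left alone: same outline (140 x 110 x 14 mm), origin and axes, but closed, with only two small slots 20 x 34 where its hooks pass through. The frame and the cover may hang in either place.
- rack: Steel drying rack, fixed. Origin on the bench below the middle of the line where parts hang; +x to its back, +y along it. Four hooks of 7 mm wire point to -x at y = -125, -45, 45, 125, axis 190 mm up. Bar (12 mm) behind at x = +85, same height; end posts at y = +-172, none above 205. Base plate 10 mm thick, x = 0 to 130, 370 wide.
- hook_tips (a point): Middle of the line through the four upturned hook tips: 34 mm to -x of the rack's origin and 20 mm above the hooks' level part, which runs from x = -22 mm back to the bar. Axes as the rack. A part must rise more than 20 mm (the frame less than 48) and then come straight out to -x by 60 mm or more to clear the hooks.
- vise_bed (a point): Point on the steel bed of the vise (fixed to the bench), 30 mm above the bench, where the middle of the frame's lower edge belongs once clamped. +x points away from the lever to the fixed jaw, y along the jaws, z up. The fixed pad's face is at x = +7 mm. Jaws: 110 mm long, rubber pads to 30 mm above the bed, flared steel lips to 42 mm above it.
- vise_jaw: Moving jaw of the vise, on the lever side, 110 x 34 x 42 mm. Origin at the vise's, but shifted to -x by the opening: 7.5 mm per rad of the lever. Its pad's face is at x = -5.5 mm less the opening from vise_bed: the raised lever leaves a gap of 18.5 to 21.5 mm, its middle 2 to 4 mm to -x of vise_bed. Clamping, its rubber gives 1.5 mm.
- lever_pin (a point): Centre of the pin on which the cam lever swings, 48 mm above the bench and 66 mm to -x of vise_bed. Same axes as vise_bed; the lever swings in its x-z plane.
- clamp_lever (a joint): Angle of the cam lever, rad: 0 = fully down, level, pointing to -x of the vise, frame clamped (hard stop); raised it opens the jaw. Starts at 0.85 to 1.15 (upper stop 1.2), stays where it is left, needs 4 to 10 N at its handle to move.
- lever_grip (a point): Point on the axis of the lever's black round handle (16 mm thick, 40 to 120 mm from the pin), 85 mm from the pin. To lower it, push its upper side, which faces the jaws while it is raised, along its arc, towards -x and down.
- bin: Small green open parts bin 120 x 80 x 55 mm standing on the bench close to the robot, between rack and vise; leave it alone. Origin: centre of its underside.
- screwdriver: Screwdriver 200 mm long lying on the bench close to the robot, beside the bin; leave it alone. Origin: under its middle.
Mind the look-alikes: they are no part of the job. Leave any green, pink or red look-alike of the frame alone.

How it is judged:
By the outcome, as a careful person would: the job done as asked, in the order asked, and still so for the second after the job is handed in, with the robot touching nothing.
It also fails if it takes over 53 s, if anything falls off the work surface, if the arm or the gripper's body presses on something with over 40 N, if the wrist force passes 120 N, or if a joint passes its speed limit or range.

## Robot

A 7-joint arm with a two-finger parallel gripper is mounted at the origin on the work surface. World frame = base frame: x ahead of the robot, y to its left, z up, the work surface at z = 0. Lengths are in m, angles in rad, forces in N, time in s.
With the tool pointing down it reaches from about 0.4 to 0.875 m from the base axis. Payload 19.3 kg.
Tool frame: the origin (TCP) lies at the very end of the fingers, on their centre line; the grasp point (between the pads) lies 19 mm behind it; z points along the fingers, y is the direction in which the jaws open and shut (so a half turn about z gives the same grasp; the last joint's range is limited). The gripper opens to 85 mm and grips with 20 to 120 N. Pads are 22 mm wide; open, the fingers measure 114 mm over their backs; the gripper's body (76 mm by 85 mm) begins 54 mm behind the grasp point. The pads swing forward as they close: fully open they stand 13 mm farther back than shut.
Start: joints at [-1.233, 0.521, -0.036, 1.599, 0.021, 1.021, -0.113], TCP at [0.248, 0.574, 0.231] pointing down, gripper open.
Joint ranges: [-2.91, 2.91], [-0.3, 2.13], [-1.5, 1.42], [0.17, 2.43], [-1.26, 4.41], [0.16, 1.93], [-2.52, 2.52]. Speed limits (rad/s): [1.89, 1.89, 2.39, 2.39, 3.01, 3.01, 3.01].

## Interface

Orientations are given as a rotation vector (axis times angle).
In Python, from rig import manip, optics gives the robot as it stands.
- The arm moves only by the shell command python3 -m crank 'ROWS' [FORCE]. ROWS is JSON, a list of rows, each an object with "offset": the shift along the tool's x, y, z in mm, a list of three; "spin": the turn about the tool's z in degrees; "grip": the closure, from 0 (fully open) to 1 (shut). In form: [{"offset": [dx, dy, dz], "spin": spin, "grip": grip}, ...]. A call has 1 to 8 rows; each row is the pose to reach, as a shift and turn from the pose measured when the call began, along the tool's axes at that moment; what a row does not reach only later rows make up. A row lasts 1/8 s, in which the tool goes at most 62.5 mm and 10.7 degrees, less where a joint would pass 70% of its speed; a pose out of reach is approached as far as the arm can. A call with a gripper value outside its range is refused whole. The fingers move at their own pace and stop on an object; FORCE is the grip in N (left out, the last holds). Time passes only in rows, so rows that repeat a pose let the fingers close. It gives the time, the measured TCP pose, the force and the opening at its end, in the units of the state.
- manip.read_state(): the state, without advancing time (a new reading comes with each control period).
- optics.capture(name): name is "side" or "top"; returns a dict with "color" (400x640x3 uint8, red, green, blue), "intrinsics" (3x3 intrinsics, pixels), "k1" (the pictures are not rectified: a ray, as slopes to the right and down, at radius r is drawn at 1 + k1 r^2 times it, then the intrinsics apply), "cam_to_world" (4x4, takes a point from camera to world coordinates). Camera axes: x right, y down, z forward; pixel columns grow to the right and rows downward; lengths in m; the calibration is good to about 2 mm. A picture is of the moment at which its call begins. There is no depth.
- manip.hand_in(): hands the job in, once; it reports no verdict.
The state is a dict: "clock": time; "joint_pos": joint angles; "joint_vel": joint speeds; "joint_torque": joint torques, N m; "eef_pos": TCP position; "eef_rot": TCP orientation; "force": force on the tool from outside, world axes, zero at the start; "moment": the same for the moment, N m; "width": opening from 0.0 (shut) to 1.0 (fully open).
Only numpy, scipy, OpenCV 4.12 (cv2) and the standard library are available. Lean on these libraries where they do the work, as an engineer would, in place of code of your own. Each camera call takes 0.05 s, during which the arm holds its last target.

## Working session

There is one attempt and no reset: what is moved stays moved. The work goes in short steps, Python scripts to look and compute and a shell command to move; the robot and the scene stay as the last step left them, time stands still between calls to the robot, and variables do not carry over. Pictures are saved under pics/ and viewed, and the job is handed in when it is done.

```bash
ls; mkdir -p pics
python3 - <<'E'
from rig import manip, optics
import cv2,pickle
s=manip.read_state()
for k,v in s.items(): print(k,v)
for n in("side","top"):
    c=optics.capture(n); cv2.imwrite(f"pics/{n}0.png",c["color"][:,:,::-1]); pickle.dump(c,open(f"{n}0.pkl","wb"))
    print(n,c["intrinsics"],c["k1"],c["cam_to_world"])
E
```

```text
pics
clock 0.0
joint_pos [-1.23320696  0.52199097 -0.03632637  1.60000655  0.02118633  1.02111978
 -0.11281753]
joint_vel [-0.00230681  0.0008162  -0.00018869 -0.00250118 -0.00092607 -0.00051135
 -0.00098365]
joint_torque [-1.40888584e-03 -9.27107477e+01  1.97915688e+00 -3.69949257e+01
  1.77501712e-02  7.95638800e-03  2.72771587e-05]
eef_pos [0.2477582  0.57341959 0.23074063]
eef_rot [-6.36147082e-01 -3.07634684e+00  1.77302840e-03]
force [ 0.26499806 -0.42376872  0.17062391]
moment [0.05165471 0.05589507 0.05435784]
width 0.9992274930336152
side [[421.88974339   0.         320.68701929]
 [  0.         421.88974339 194.28258287]
 [  0.           0.           1.        ]] -0.06262822219363953 [[ 0.82291964 -0.42384922  0.37835844  0.26753608]
 [-0.56813285 -0.60763696  0.55497963 -0.51098975]
 [-0.00532311 -0.6716615  -0.74083905  0.81436401]
 [ 0.          0.          0.          1.        ]]
top [[378.11055155   0.         321.20585514]
 [  0.         378.11055155 205.3461067 ]
 [  0.           0.           1.        ]] -0.06549528649284109 [[-0.00355549 -0.99496164  0.1001933   0.5373329 ]
 [-0.99998711  0.00390063  0.00324903  0.0091856 ]
 [-0.00362347 -0.10018046 -0.99496269  1.00176944]
 [ 0.          0.          0.          1.        ]]
```

View pics/side0.png

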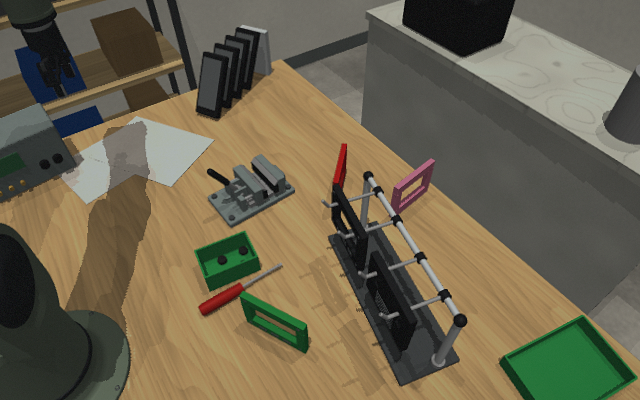

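View pics/top0.png

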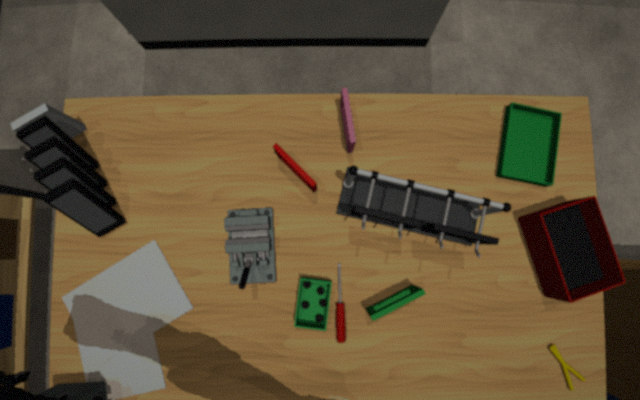

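Run:
```python
import cv2
a=cv2.imread("pics/side0.png"); b=cv2.imread("pics/top0.png")
cv2.imwrite("pics/s_rack.png",cv2.resize(a[130:390,290:480],None,fx=2.3*1.3,fy=2.3,interpolation=cv2.INTER_CUBIC)) if 0 else cv2.imwrite("pics/s_rack.png",cv2.resize(a[130:390,300:480],None,fx=2.3,fy=2.3,interpolation=cv2.INTER_CUBIC))
cv2.imwrite("pics/s_vise.png",cv2.resize(a[140:235,195:305],None,fx=6,fy=6,interpolation=cv2.INTER_CUBIC))
cv2.imwrite("pics/t_rack.png",cv2.resize(b[150:270,325:520],None,fx=4,fy=4,interpolation=cv2.INTER_CUBIC))
cv2.imwrite("pics/t_vise.png",cv2.resize(b[195:295,215:285],None,fx=6,fy=6,interpolation=cv2.INTER_CUBIC))
```

```text
(no output)
```

View pics/s_rack.png

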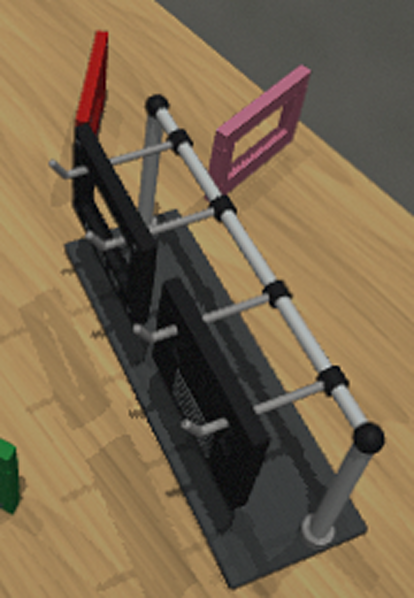

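View pics/s_vise.png

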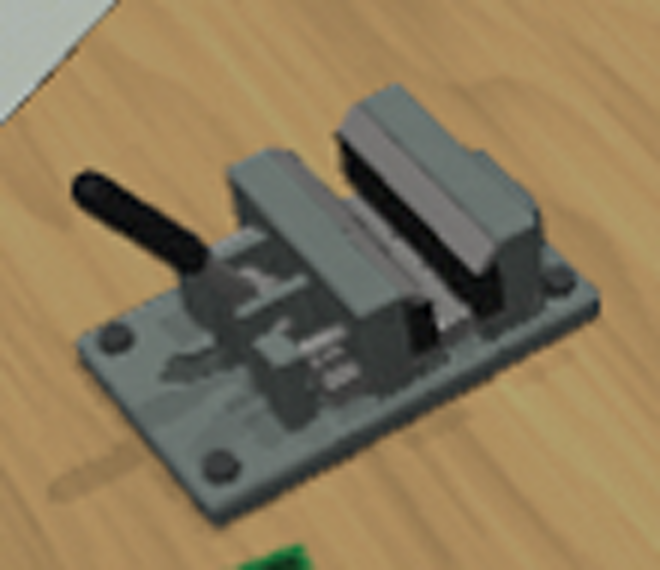

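View pics/t_rack.png

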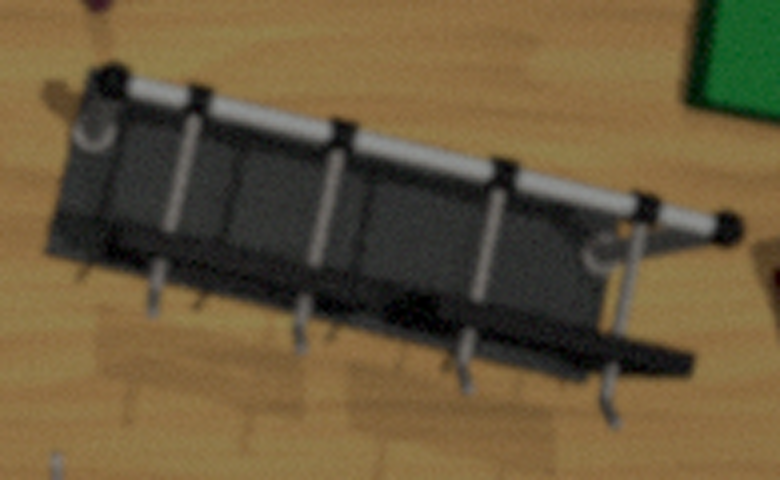

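View pics/t_vise.png

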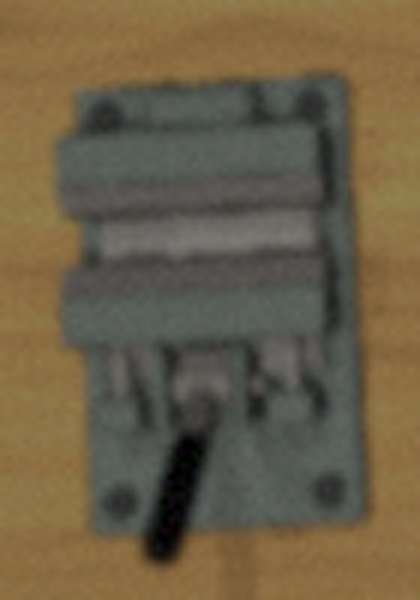

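```bash
cat > h.py <<'E'
import numpy as np, cv2, pickle
def ld(n): return pickle.load(open(n,"rb"))
S=ld("side0.pkl"); T=ld("top0.pkl")
def ray(c,px):
    K=c["intrinsics"]; d=np.array([(px[0]-K[0,2])/K[0,0],(px[1]-K[1,2])/K[1,1]])
    u=d.copy()
    for _ in range(20): u=d/(1+c["k1"]*(u@u))
    M=c["cam_to_world"]; return M[:3,3], M[:3,:3]@np.array([u[0],u[1],1])
def plane(c,px,z):
    o,d=ray(c,px); return o+d*(z-o[2])/d[2]
def tri(ps,pt,cs=S,ct=T):
    o1,d1=ray(cs,ps);o2,d2=ray(ct,pt)
    t,*_=np.linalg.lstsq(np.c_[d1,-d2],o2-o1,rcond=None)
    a=o1+d1*t[0];b=o2+d2*t[1]; return (a+b)/2,np.linalg.norm(a-b)*1e3
def proj(c,p):
    M=c["cam_to_world"]; q=M[:3,:3].T@(np.asarray(p)-M[:3,3]); u=q[:2]/q[2]; u=u*(1+c["k1"]*(u@u))
    K=c["intrinsics"]; return np.array([u[0]*K[0,0]+K[0,2],u[1]*K[1,1]+K[1,2]])
E
python3 - <<'E'
from h import *
np.set_printoptions(precision=4,suppress=True)
cs=lambda p:(300+(p[0]+.5)/2.3-.5,130+(p[1]+.5)/2.3-.5); ct=lambda p:(325+(p[0]+.5)/4-.5,150+(p[1]+.5)/4-.5)
vs=lambda p:(195+(p[0]+.5)/6-.5,140+(p[1]+.5)/6-.5); vt=lambda p:(215+(p[0]+.5)/6-.5,195+(p[1]+.5)/6-.5)
print("tips")
A=[]
for a,b in zip([(55,165),(92,237),(140,330),(187,425)],[(153,312),(300,348),(468,388),(615,424)]):
    p,e=tri(cs(a),ct(b)); A.append(p); print(p,e)
print("conn")
for a,b in zip([(180,142),(222,208),(278,293),(333,381)],[(200,98),(342,133),(503,173),(646,208)]):
    p,e=tri(cs(a),ct(b)); print(p,e, plane(S,cs(a),.19),plane(T,ct(b),.19))
print("balls")
for a,b in zip([(157,103),(370,437)],[(113,80),(730,228)]):
    p,e=tri(cs(a),ct(b)); print(p,e)
print("frame top near edges side at z .2175"); 
for a in [(80,127),(148,243),(95,123),(156,240)]: print(plane(S,cs(a),.2175))
print("vise fixed jaw top: top view corners, z .072")
for b in [(60,138),(318,125),(322,205),(62,212),(62,270),(322,258),(325,340),(66,345)]: print(b,plane(T,vt(b),.072))
print("side: fixed BL, BR, front")
for a in [(395,88),(540,210),(340,130),(488,272),(232,170),(282,150),(360,315),(420,295)]: print(a,plane(S,vs(a),.072))
print("lever end/handle")
print(tri(vs((90,188)),vt((162,552))),tri(vs((195,258)),vt((200,435))))
E
```

```text
tips
[ 0.5703 -0.0757  0.209 ] 1.0539633592549869
[ 0.5514 -0.1528  0.2085] 1.5930075175478846
[ 0.5297 -0.2407  0.2095] 1.3779920350088808
[ 0.5098 -0.3178  0.2107] 0.379481837236825
conn
[ 0.6857 -0.104   0.1911] 2.4485726730568462 [ 0.6852 -0.1028  0.19  ] [ 0.687  -0.1048  0.19  ]
[ 0.6662 -0.1809  0.1917] 2.276522939832008 [ 0.6662 -0.1796  0.19  ] [ 0.6675 -0.182   0.19  ]
[ 0.6446 -0.2686  0.1928] 0.7043327434082463 [ 0.646  -0.2673  0.19  ] [ 0.6453 -0.2698  0.19  ]
[ 0.625  -0.3466  0.1931] 1.3260667147271668 [ 0.6261 -0.3455  0.19  ] [ 0.6258 -0.3484  0.19  ]
balls
[ 0.6961 -0.0571  0.1943] 0.22911819428976188
[ 0.6138 -0.3924  0.1946] 1.0947246583815309
frame top near edges side at z .2175
[ 0.6084 -0.059   0.2175]
[ 0.5795 -0.1876  0.2175]
[ 0.6216 -0.0625  0.2175]
[ 0.5863 -0.1888  0.2175]
vise fixed jaw top: top view corners, z .072
(60, 138) [0.6014 0.2516 0.072 ]
(318, 125) [0.6065 0.1447 0.072 ]
(322, 205) [0.5736 0.1428 0.072 ]
(62, 212) [0.5709 0.2502 0.072 ]
(62, 270) [0.5471 0.2497 0.072 ]
(322, 258) [0.5519 0.1426 0.072 ]
(325, 340) [0.5185 0.141  0.072 ]
(66, 345) [0.5165 0.2475 0.072 ]
side: fixed BL, BR, front
(395, 88) [0.5978 0.2509 0.072 ]
(540, 210) [0.6107 0.1508 0.072 ]
(340, 130) [0.5655 0.2412 0.072 ]
(488, 272) [0.575  0.1326 0.072 ]
(232, 170) [0.5164 0.2458 0.072 ]
(282, 150) [0.5394 0.2445 0.072 ]
(360, 315) [0.521  0.1415 0.072 ]
(420, 295) [0.546  0.1373 0.072 ]
lever end/handle
(array([0.4419, 0.1904, 0.1484]), np.float64(0.9314504734391216)) (array([0.4784, 0.1898, 0.0892]), np.float64(6.062654026947402))
```

Run:
```python
import cv2,numpy as np
a=cv2.imread("pics/side0.png"); b=cv2.imread("pics/top0.png")
def g(im,x0,y0,x1,y1,s,n,gam=.5):
    c=im[y0:y1,x0:x1]; c=(255*(c/255.)**gam).astype(np.uint8)
    c=cv2.resize(c,None,fx=s,fy=s,interpolation=cv2.INTER_CUBIC)
    for i in range(0,x1-x0,10): cv2.putText(c,str(x0+i),(i*s,8),0,.3,(0,0,255)); cv2.line(c,(i*s+s//2,10),(i*s+s//2,16),(0,0,255))
    for i in range(0,y1-y0,10): cv2.putText(c,str(y0+i),(0,i*s+s//2),0,.3,(0,0,255))
    cv2.imwrite("pics/"+n,c)
g(b,335,160,435,245,8,"tf.png",.4); g(a,325,170,385,280,5,"sf.png",.4)
g(b,220,200,285,295,6,"tv.png",.6); g(a,200,145,305,235,7,"sv.png",.6)
```

```text
(no output)
```

View pics/tf.png

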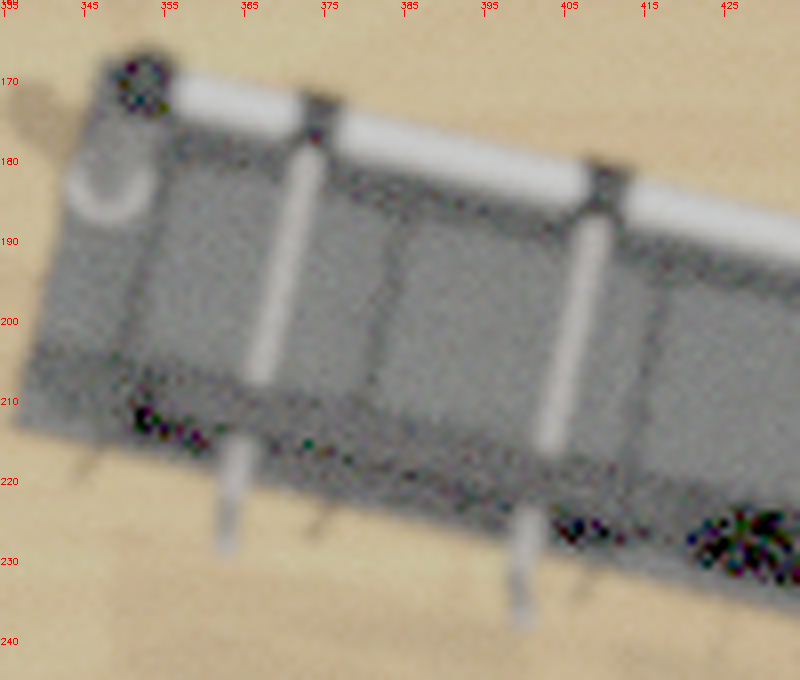

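View pics/sf.png

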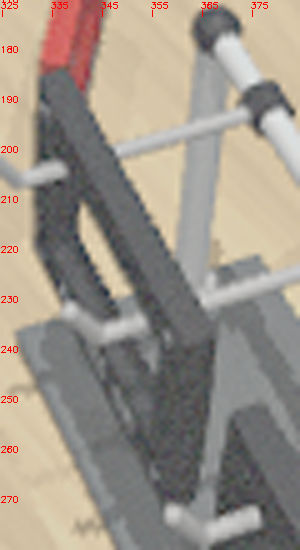

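View pics/tv.png

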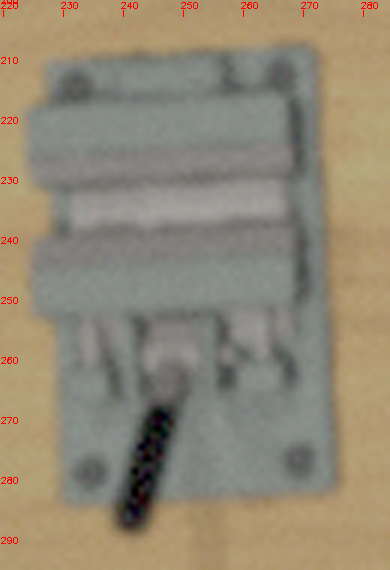

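View pics/sv.png

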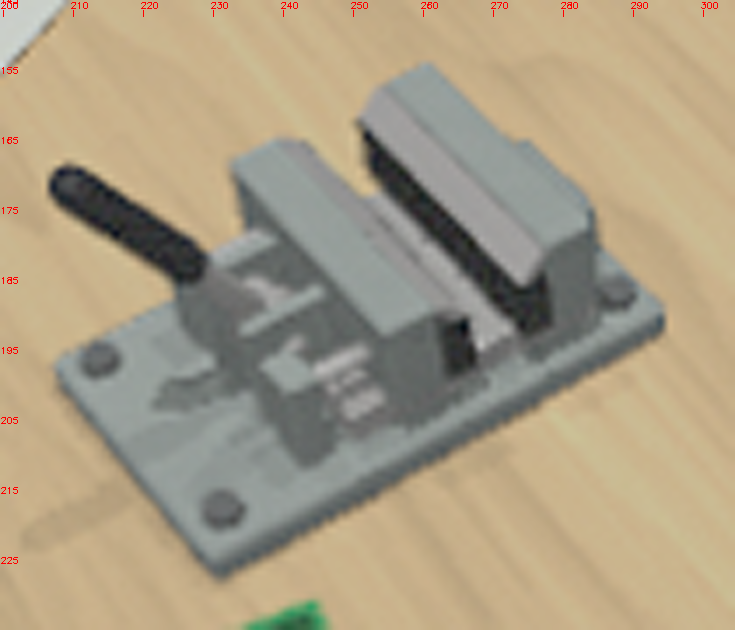

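Run:
```python
from h import *
np.set_printoptions(precision=4,suppress=True)
th=np.radians(-14); R=np.array([[np.cos(th),-np.sin(th)],[np.sin(th),np.cos(th)]])
O=np.array([.5731,-.2047])
loc=lambda p:(R.T@(p[:2]-O))*1000
for px,z in [((367.5,208),.2175),((403,217),.2175),((364,213.5),.1935),((400.5,222.5),.1935)]:
    p=plane(T,px,z); print("top",px,p,loc(p))
for px in [(334,186),(341,184),(360.5,239),(367,234)]:
    p=plane(S,px,.2175); print("side",px,p,loc(p))
print("vise plate corners / bolts tri")
bs=[((213,196.5),(234,278.5)),((230.5,217.5),(269,276.5)),((287,187),(266,212)),]
for a,b in bs: print(tri(a,b))
for a,b in [((230.5,225),(275,282)),((208,197.5),(230,284)),((294.5,190.5),(271,208))]: print("corner",tri(a,b))
print("jaw corners tri")
for a,b in [((259.5,154.5),(225.5,219.5)),((283,174.5),(266.5,215.5)),((275,184.5),(268.5,229)),((250,162),(227,231)),((255,192.5),(267.5,250)),((233,168),(226.5,252.5))]: print(tri(a,b))
print("handle")
print(tri((210,171),(241.5,286.5)),tri((226,182),(246.5,269)))
```

```text
top (367.5, 208) [ 0.6104 -0.0847  0.2175] [  7.14  125.427]
top (403, 217) [ 0.5912 -0.1586  0.2175] [ 6.4396 49.1639]
top (364, 213.5) [ 0.6008 -0.0799  0.1935] [ -3.3255 127.7941]
top (400.5, 222.5) [ 0.5811 -0.158   0.1935] [-3.5282 47.2351]
side (334, 186) [ 0.6059 -0.0608  0.2175] [ -2.9526 147.5829]
side (341, 184) [ 0.6203 -0.0643  0.2175] [ 11.8114 147.6895]
side (360.5, 239) [ 0.5695 -0.1902  0.2175] [-7.0031 13.2429]
side (367, 234) [ 0.5856 -0.1882  0.2175] [ 8.1442 19.0672]
vise plate corners / bolts tri
(array([0.4462, 0.2396, 0.0142]), np.float64(1.81410705313649))
(array([0.4516, 0.1481, 0.0177]), np.float64(2.2851161710941534))
(array([0.6188, 0.1576, 0.0162]), np.float64(1.9136980700410273))
corner (array([0.4397, 0.1318, 0.0137]), np.float64(3.1866023407233124))
corner (array([0.4335, 0.2502, 0.0087]), np.float64(2.466858672785702))
corner (array([0.6316, 0.1453, 0.0055]), np.float64(1.1388924748011329))
jaw corners tri
(array([0.5956, 0.2493, 0.0736]), np.float64(2.1368194064092756))
(array([0.6051, 0.1467, 0.0789]), np.float64(1.5369570370938463))
(array([0.575 , 0.1422, 0.0649]), np.float64(4.021474399106843))
(array([0.5667, 0.248 , 0.0637]), np.float64(4.124736878380196))
(array([0.5222, 0.1445, 0.067 ]), np.float64(1.5683117007059744))
(array([0.5155, 0.245 , 0.0728]), np.float64(0.06236813200797032))
handle
(array([0.4424, 0.1905, 0.1477]), np.float64(1.7592663307907606)) (array([0.4753, 0.1921, 0.0909]), np.float64(3.060309398367968))
```

```bash
cat > go.py <<'E'
import sys,numpy as np
from scipy.spatial.transform import Rotation as Ro
from rig import manip
def st():
    s=manip.read_state(); R=Ro.from_rotvec(s["eef_rot"]).as_matrix(); return s,np.array(s["eef_pos"]),R
def off(target,yawy=None):
    s,p,R=st(); o=R.T@(np.array(target)-p)*1000
    yy=np.degrees(np.arctan2(R[1,1],R[0,1])); tilt=np.degrees(np.arccos(-R[2,2]))
    print("t",round(s["clock"],2),"p",p.round(4),"yaw_y",yy.round(2),"tilt",tilt.round(2),"F",np.round(s["force"],1),"w",round(s["width"],3))
    print("offset",o.round(1),"spin",None if yawy is None else round(((yy-yawy)+180)%360-180,2))
if __name__=="__main__":
    a=[float(x) for x in sys.argv[1:]]; off(a[:3],a[3] if len(a)>3 else None)
E
python3 go.py .594 -.122 .290 -14
```

```text
t 0.1 p [0.2478 0.5735 0.2308] yaw_y 66.63 tilt 0.06 F [-0.8  1.1 -0.7] w 0.999
offset [-593.6 -501.2  -58.6] spin 80.63
```

```bash
python3 -m crank '[{"offset":[-30,-25,-30],"spin":5,"grip":0},{"offset":[-75,-62,-58],"spin":12,"grip":0},{"offset":[-122,-102,-58],"spin":20,"grip":0},{"offset":[-170,-142,-58],"spin":28,"grip":0},{"offset":[-217,-182,-58],"spin":36,"grip":0},{"offset":[-264,-222,-58],"spin":44,"grip":0},{"offset":[-311,-262,-58],"spin":52,"grip":0},{"offset":[-358,-302,-58],"spin":60,"grip":0}]' 40; python3 go.py .594 -.122 .290 -14
```

```text
clock: 1.1
eef_pos: [0.4571, 0.1524, 0.2892]
eef_rot: [2.094, 2.342, -0.001]
force: [1.3, 1.5, 0.1]
width: 1.005
t 1.1 p [0.4571 0.1524 0.2892] yaw_y 6.39 tilt 0.04 F [1.3 1.5 0.1] w 1.005
offset [-288.   105.5   -0.6] spin 20.39
```

```bash
python3 -m crank '[{"offset":[-47,17,-1],"spin":4,"grip":0},{"offset":[-100,36,-1],"spin":8,"grip":0},{"offset":[-150,55,-1],"spin":12,"grip":0},{"offset":[-200,73,-1],"spin":16,"grip":0},{"offset":[-250,92,-1],"spin":20,"grip":0},{"offset":[-278,102,-1],"spin":20.4,"grip":0},{"offset":[-288,105.5,-1],"spin":20.4,"grip":0},{"offset":[-288,105.5,-1],"spin":20.4,"grip":0}]'; python3 go.py .594 -.122 .190 -14
python3 - <<'E'
from rig import optics
import cv2
for n,(x0,y0,x1,y1) in {"side":(290,80,450,300),"top":(330,130,470,260)}.items():
    c=optics.capture(n)["color"][y0:y1,x0:x1,::-1]; c=(255*(c/255.)**.5).astype('uint8')
    cv2.imwrite(f"pics/{n}1.png",cv2.resize(c,None,fx=2.7 if n=="side" else 4.5,fy=2.7 if n=="side" else 4.5,interpolation=2))
E
```

```text
clock: 2.1
eef_pos: [0.5938, -0.1219, 0.2901]
eef_rot: [-2.476, -1.933, 0.002]
force: [-0.0, 0.1, -0.3]
width: 1.004
t 2.1 p [ 0.5938 -0.1219  0.2901] yaw_y -14.03 tilt 0.05 F [-0.   0.1 -0.3] w 1.004
offset [1.000e-01 3.000e-01 1.001e+02] spin -0.03
```

View pics/side1.png

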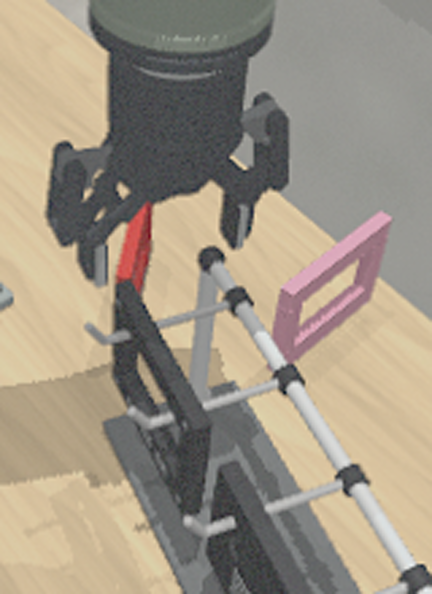

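View pics/top1.png

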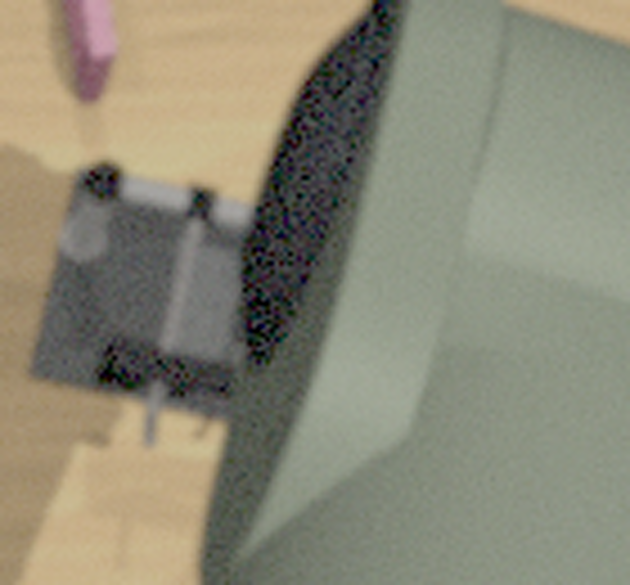

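The gripper is open, straddling the frame's top rail, in line with it in the side picture (fingers at about (325,175) and (378,165), rail from (334,186) to (364,236)). I descend.

```bash
python3 -m crank '[{"offset":[0,0,30],"spin":0,"grip":0},{"offset":[0,0,60],"spin":0,"grip":0},{"offset":[0,0,85],"spin":0,"grip":0},{"offset":[0,0,97],"spin":0,"grip":0},{"offset":[0,0,99],"spin":0,"grip":0},{"offset":[0,0,99],"spin":0,"grip":0.4},{"offset":[0,0,99],"spin":0,"grip":0.6},{"offset":[0,0,99],"spin":0,"grip":0.65}]' 40; python3 -m crank '[{"offset":[0,0,0],"spin":0,"grip":0.8},{"offset":[0,0,0],"spin":0,"grip":1},{"offset":[0,0,0],"spin":0,"grip":1},{"offset":[0,0,0],"spin":0,"grip":1}]' 40;python3 go.py .594 -.122 .190 -14
python3 - <<'E'
from rig import optics
import cv2
for n,(x0,y0,x1,y1) in {"side":(290,80,450,300)}.items():
    c=optics.capture(n)["color"][y0:y1,x0:x1,::-1]; c=(255*(c/255.)**.5).astype('uint8')
    cv2.imwrite(f"pics/{n}2.png",cv2.resize(c,None,fx=2.7 ,fy=2.7,interpolation=2))
E
```

```text
clock: 3.2
eef_pos: [0.5939, -0.1208, 0.1918]
eef_rot: [2.475, 1.935, 0.0]
force: [-0.1, 0.4, -0.1]
width: 0.375
clock: 3.7
eef_pos: [0.5942, -0.1209, 0.1921]
eef_rot: [2.474, 1.935, 0.001]
force: [-0.1, -0.6, 5.2]
width: 0.155
t 3.7 p [ 0.5942 -0.1209  0.1921] yaw_y -13.95 tilt 0.05 F [-0.1 -0.6  5.2] w 0.155
offset [-1.1  0.1  2.1] spin 0.05
```

View pics/side2.png

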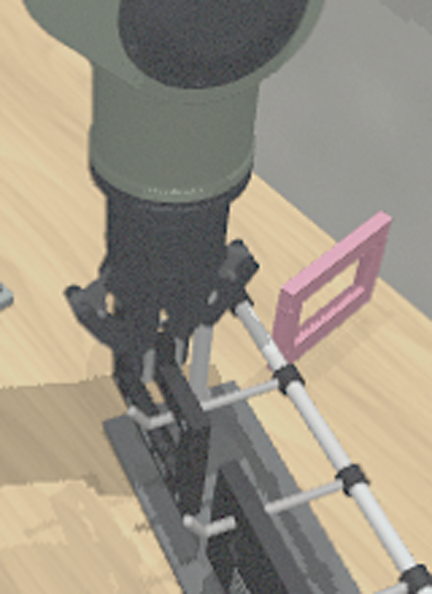

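```bash
python3 -m crank '[{"offset":[0,0,-6],"spin":0,"grip":1},{"offset":[0,0,-15],"spin":0,"grip":1},{"offset":[0,0,-25],"spin":0,"grip":1},{"offset":[0,0,-32],"spin":0,"grip":1},{"offset":[0,0,-34],"spin":0,"grip":1},{"offset":[0,0,-34],"spin":0,"grip":1}]' 50; python3 go.py .594 -.122 .226 -14
python3 - <<'E'
from rig import optics
import cv2
for n,(x0,y0,x1,y1) in {"side":(290,80,450,300)}.items():
    c=optics.capture(n)["color"][y0:y1,x0:x1,::-1]; c=(255*(c/255.)**.5).astype('uint8')
    cv2.imwrite(f"pics/{n}3.png",cv2.resize(c,None,fx=2.7 ,fy=2.7,interpolation=2))
E
```

```text
clock: 4.5
eef_pos: [0.5941, -0.1208, 0.2261]
eef_rot: [2.474, 1.935, 0.001]
force: [0.6, -0.5, -1.3]
width: 0.155
t 4.5 p [ 0.5941 -0.1208  0.2261] yaw_y -13.94 tilt 0.04 F [ 0.6 -0.5 -1.3] w 0.155
offset [-1.2  0.2  0.1] spin 0.06
```

View pics/side3.png

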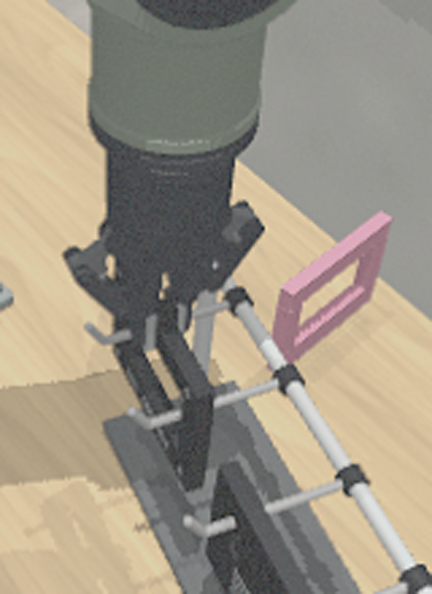

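```bash
python3 -m crank '[{"offset":[0,-10,0],"spin":0,"grip":1},{"offset":[0,-30,0],"spin":0,"grip":1},{"offset":[0,-52,0],"spin":0,"grip":1},{"offset":[0,-75,0],"spin":0,"grip":1},{"offset":[0,-92,0],"spin":0,"grip":1},{"offset":[0,-97,0],"spin":0,"grip":1},{"offset":[0,-97,-20],"spin":0,"grip":1},{"offset":[0,-97,-40],"spin":0,"grip":1}]'; python3 go.py .561 .197 .260 3.3
python3 - <<'E'
from rig import optics
import cv2
for n,(x0,y0,x1,y1) in {"side":(230,80,450,320)}.items():
    c=optics.capture(n)["color"][y0:y1,x0:x1,::-1]; c=(255*(c/255.)**.5).astype('uint8')
    cv2.imwrite(f"pics/{n}4.png",cv2.resize(c,None,fx=2.4 ,fy=2.4,interpolation=2))
E
```

```text
clock: 5.55
eef_pos: [0.4999, -0.0975, 0.2663]
eef_rot: [2.474, 1.935, 0.0]
force: [-0.3, -0.5, -1.2]
width: 0.155
t 5.55 p [ 0.4999 -0.0975  0.2663] yaw_y -13.95 tilt 0.02 F [-0.3 -0.5 -1.2] w 0.155
offset [300.6 -11.7   6.3] spin -17.25
```

View pics/side4.png

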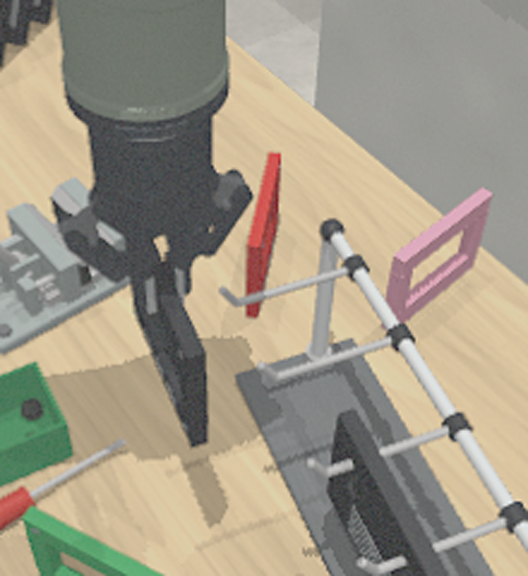

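```bash
python3 -m crank '[{"offset":[20,0,0],"spin":0,"grip":1},{"offset":[65,-2,0],"spin":-3,"grip":1},{"offset":[115,-4,3],"spin":-6,"grip":1},{"offset":[165,-6,5],"spin":-9,"grip":1},{"offset":[215,-8,6],"spin":-12,"grip":1},{"offset":[260,-10,6],"spin":-15,"grip":1},{"offset":[290,-11.5,6],"spin":-17,"grip":1},{"offset":[300.6,-11.7,6],"spin":-17.3,"grip":1}]';python3 -m crank '[{"offset":[0,0,30],"spin":0,"grip":1},{"offset":[0,0,60],"spin":0,"grip":1},{"offset":[0,0,65],"spin":0,"grip":1},{"offset":[0,0,65],"spin":0,"grip":1}]'; python3 go.py .561 .197 .1945 3.3
python3 - <<'E'
from rig import optics
import cv2,pickle
for n,(x0,y0,x1,y1) in {"side":(190,90,330,240),"top":(190,180,300,300)}.items():
    C=optics.capture(n);pickle.dump(C,open(f"{n}5.pkl","wb"));c=C["color"][y0:y1,x0:x1,::-1]; c=(255*(c/255.)**.5).astype('uint8')
    cv2.imwrite(f"pics/{n}5.png",cv2.resize(c,None,fx=4.,fy=4,interpolation=2))
E
```

```text
clock: 6.6
eef_pos: [0.5619, 0.1986, 0.2619]
eef_rot: [2.152, 2.286, 0.003]
force: [-0.1, -0.6, -2.0]
width: 0.156
clock: 7.1
eef_pos: [0.5625, 0.198, 0.1974]
eef_rot: [2.153, 2.285, 0.003]
force: [0.4, -1.2, -1.5]
width: 0.153
t 7.1 p [0.5625 0.198  0.1974] yaw_y 3.42 tilt 0.17 F [ 0.4 -1.2 -1.5] w 0.153
offset [-0.9 -1.6  2.9] spin 0.12
```

View pics/side5.png

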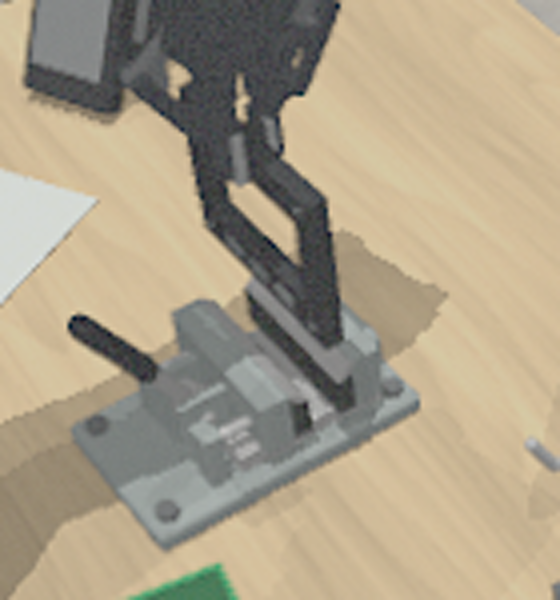

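View pics/top5.png

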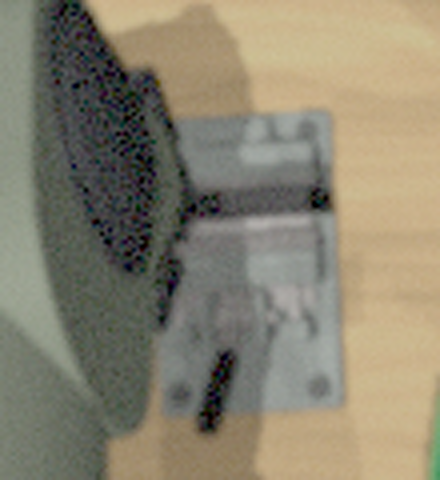

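```bash
cat > ov.py <<'E'
from h import *
import sys
def ov(n,tag,box,s,pts,gam=.5):
    C=ld(f"{n}{tag}.pkl"); x0,y0,x1,y1=box
    c=C["color"][y0:y1,x0:x1,::-1]; c=(255*(c/255.)**gam).astype('uint8'); c=cv2.resize(c,None,fx=s,fy=s,interpolation=2)
    for p,col in pts:
        q=proj(C,p); print(n,np.round(p,4),q.round(1)); u=(int((q[0]-x0+.5)*s),int((q[1]-y0+.5)*s)); cv2.drawMarker(c,u,col,0,9,1)
    for i in range(0,x1-x0,10): cv2.putText(c,str(x0+i),(i*s,8),0,.3,(0,0,255))
    for i in range(0,y1-y0,10): cv2.putText(c,str(y0+i),(0,i*s+s//2),0,.3,(0,0,255))
    cv2.imwrite(f"pics/ov_{n}{tag}.png",c)
def loc(o,yaw,x,y,z):
    t=np.radians(yaw); return np.array([o[0]+np.cos(t)*x-np.sin(t)*y,o[1]+np.sin(t)*x+np.cos(t)*y,z])
E
python3 - <<'E'
from ov import *
P=[(loc((.5625,.198),3.4,a*.007,b*.070,z),(0,255,0)) for a in(-1,1) for b in(-1,1) for z in (.1129,.2229)]
V=[(loc((.5645,.197),3.3,x,y,.072),(0,0,255)) for x in(.007,) for y in(-.055,.055)]
V+=[(loc((.5645,.197),3.3,x,y,.030),(255,0,255)) for x in(.007,-.0133) for y in(-.055,.055)]
V+=[(loc((.5645,.197),3.3,-.066,0,.048),(255,0,0))]
ov("side",5,(205,125,305,230),7,P+V); ov("top",5,(225,200,280,290),8,P+V)
E
```

```text
side [0.5597 0.1277 0.1129] [269.9 176.8]
side [0.5597 0.1277 0.2229] [265.1 140.8]
side [0.5514 0.2675 0.1129] [239.3 145.8]
side [0.5514 0.2675 0.2229] [232.4 110.1]
side [0.5736 0.1285 0.1129] [274.8 174.2]
side [0.5736 0.1285 0.2229] [270.5 138.2]
side [0.5653 0.2683 0.1129] [244.1 143.5]
side [0.5653 0.2683 0.2229] [237.7 107.9]
side [0.5747 0.1425 0.072 ] [273.7 182.5]
side [0.5683 0.2523 0.072 ] [250.2 158.4]
side [0.5747 0.1425 0.03  ] [275.2 194.1]
side [0.5683 0.2523 0.03  ] [252.2 170. ]
side [0.5544 0.1413 0.03  ] [268.4 197.8]
side [0.5481 0.2511 0.03  ] [245.6 173.4]
side [0.4986 0.1932 0.048 ] [237.9 189.8]
top [0.5597 0.1277 0.1129] [272.1 234. ]
top [0.5597 0.1277 0.2229] [265.  232.7]
top [0.5514 0.2675 0.1129] [213.1 237.6]
top [0.5514 0.2675 0.2229] [197.8 236.8]
top [0.5736 0.1285 0.1129] [271.8 228. ]
top [0.5736 0.1285 0.2229] [264.7 225.9]
top [0.5653 0.2683 0.1129] [212.8 231.7]
top [0.5653 0.2683 0.2229] [197.6 230. ]
top [0.5747 0.1425 0.072 ] [268.4 228.3]
top [0.5683 0.2523 0.072 ] [224. 231.]
top [0.5747 0.1425 0.03  ] [270.7 229. ]
top [0.5683 0.2523 0.03  ] [228.2 231.5]
top [0.5544 0.1413 0.03  ] [271.1 236.9]
top [0.5481 0.2511 0.03  ] [228.5 239.4]
top [0.4986 0.1932 0.048 ] [249.3 259. ]
```

View pics/ov_side5.png

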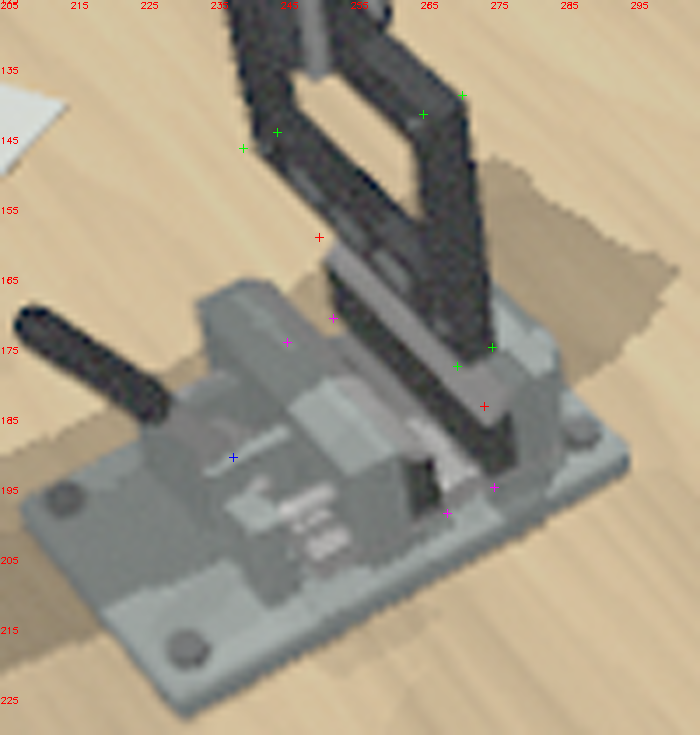

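View pics/ov_top5.png

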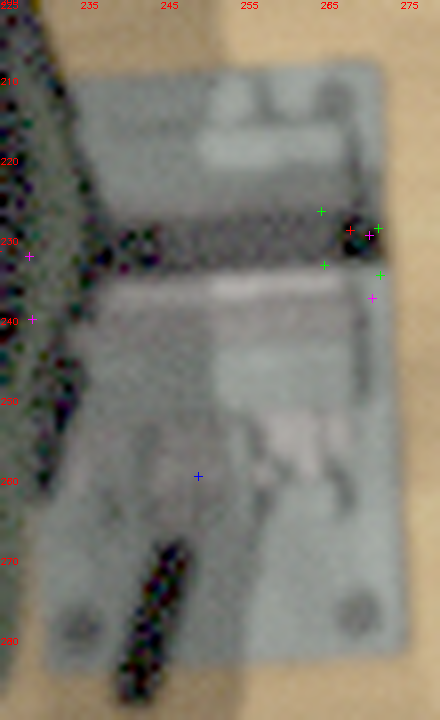

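Run:
```python
from ov import *
def edge(C,cols,r0,r1,sign):
    g=cv2.GaussianBlur(cv2.cvtColor(C["color"],cv2.COLOR_RGB2GRAY).astype(np.float32),(0,0),1.0)
    out=[]
    for c in cols:
        d=sign*np.gradient(g[r0:r1,c]); i=int(np.argmax(d[1:-1]))+1
        a,b,e=d[i-1],d[i],d[i+1]; out.append((c,r0+i+.5*(a-e)/(a-2*b+e)))
    return np.array(out)
def yaw(C,pts,z,name):
    W=np.array([plane(C,p,z)[:2] for p in pts]); 
    vx,vy,x,y=cv2.fitLine(W.astype(np.float32),cv2.DIST_HUBER,0,.001,.001).ravel()
    if vy<0: vx,vy=-vx,-vy
    n=np.array([vy,-vx]); r=(W-[x,y])@n
    print(name,"yaw",np.degrees(np.arctan2(-vx,vy)).round(2),"x at y.197",(x+vx/vy*(.197-y)).round(4),"rms mm",(r.std()*1e3).round(2))
F=ld("top5.pkl")
yaw(F,edge(F,range(240,263),222,231,-1),.2229,"frame rear top")
yaw(F,edge(F,range(240,263),230,237,1),.2,"frame front")
T0=T
yaw(T0,edge(T0,range(230,264),213,220,1),.072,"fixed rear (dark->light)")
yaw(T0,edge(T0,range(230,264),213,220,-1),.072,"fixed rear -")
yaw(T0,edge(T0,range(230,264),222,227,-1),.072,"fixed top/slope")
yaw(T0,edge(T0,range(233,264),228,233,1),.06,"slope/bed")
yaw(T0,edge(T0,range(233,264),235,240,-1),.06,"bed/slope moving")
yaw(T0,edge(T0,range(233,264),240,246,1),.072,"slope/top moving")
yaw(T0,edge(T0,range(233,264),249,256,-1),.072,"moving front")
yaw(T0,edge(T0,list(range(234,238))+list(range(247,274)),279,288,1),.008,"plate front")
yaw(T0,edge(T0,range(232,270),205,212,-1),.012,"plate rear")
```

```text
frame rear top yaw 4.46 x at y.197 0.57 rms mm 0.25
frame front yaw 4.35 x at y.197 0.5549 rms mm 0.19
fixed rear (dark->light) yaw 2.48 x at y.197 0.6034 rms mm 0.9
fixed rear - yaw 0.88 x at y.197 0.6123 rms mm 2.89
fixed top/slope yaw 4.7 x at y.197 0.5883 rms mm 0.7
slope/bed yaw 4.45 x at y.197 0.5675 rms mm 0.45
bed/slope moving yaw 4.09 x at y.197 0.5556 rms mm 0.61
slope/top moving yaw 4.86 x at y.197 0.5352 rms mm 0.5
moving front yaw 3.7 x at y.197 0.5199 rms mm 1.68
plate front yaw 2.32 x at y.197 0.4334 rms mm 5.62
plate rear yaw 2.17 x at y.197 0.6317 rms mm 1.87
```

Run:
```python
from ov import *
g=cv2.cvtColor(T["color"],cv2.COLOR_RGB2GRAY).astype(np.float32)
for yw in (3.3,4.4):
  print(yw)
  for x in np.arange(-.03,.035,.0015):
    v=[]
    for y in np.arange(-.045,.046,.0025):
        q=proj(T,loc((.5645,.197),yw,x,y,.06)).astype(np.float32)
        v.append(cv2.getRectSubPix(g,(1,1),(float(q[0]),float(q[1])))[0,0])
    print(round(x*1e3,1),round(float(np.mean(v)),1),round(float(np.std(v)),1),end=" | ")
  print()
```

```text
3.3
-30.0 91.3 1.6 | -28.5 88.6 1.5 | -27.0 85.2 1.4 | -25.5 82.6 1.7 | -24.0 81.4 1.8 | -22.5 81.5 1.8 | -21.0 82.1 1.3 | -19.5 81.8 1.2 | -18.0 81.0 1.6 | -16.5 78.9 1.3 | -15.0 75.3 1.6 | -13.5 72.9 3.2 | -12.0 76.2 5.4 | -10.5 84.7 8.3 | -9.0 96.0 10.1 | -7.5 105.6 10.3 | -6.0 111.1 9.6 | -4.5 112.3 8.0 | -3.0 110.4 6.3 | -1.5 107.8 5.6 | 0.0 105.4 4.9 | 1.5 102.3 4.4 | 3.0 96.8 4.5 | 4.5 88.1 5.1 | 6.0 78.0 4.7 | 7.5 73.1 3.6 | 9.0 74.4 3.0 | 10.5 79.5 2.7 | 12.0 84.8 1.8 | 13.5 87.8 1.5 | 15.0 88.3 1.9 | 16.5 87.0 1.7 | 18.0 84.9 2.0 | 19.5 83.0 3.1 | 21.0 83.4 2.8 | 22.5 86.1 2.2 | 24.0 89.3 1.8 | 25.5 91.9 1.6 | 27.0 93.1 1.3 | 28.5 93.3 1.5 | 30.0 93.2 1.5 | 31.5 93.0 1.3 | 33.0 93.0 1.2 | 34.5 93.0 1.1 | 
4.4
-30.0 91.2 2.0 | -28.5 88.5 1.9 | -27.0 85.1 2.0 | -25.5 82.5 2.2 | -24.0 81.6 2.0 | -22.5 81.7 2.1 | -21.0 81.9 1.3 | -19.5 81.7 1.3 | -18.0 80.9 1.7 | -16.5 78.9 1.6 | -15.0 75.3 1.9 | -13.5 73.5 3.2 | -12.0 77.2 5.6 | -10.5 85.6 9.5 | -9.0 96.5 11.9 | -7.5 105.3 12.0 | -6.0 110.7 10.7 | -4.5 111.7 8.7 | -3.0 110.2 6.5 | -1.5 107.7 5.4 | 0.0 105.3 4.8 | 1.5 102.3 4.1 | 3.0 96.8 3.4 | 4.5 87.8 4.0 | 6.0 78.0 3.7 | 7.5 73.2 3.9 | 9.0 74.3 3.7 | 10.5 79.3 3.5 | 12.0 84.6 2.3 | 13.5 87.6 1.6 | 15.0 88.2 1.8 | 16.5 87.1 1.5 | 18.0 84.9 2.1 | 19.5 83.0 2.9 | 21.0 83.4 2.6 | 22.5 86.2 2.3 | 24.0 89.3 2.0 | 25.5 91.7 1.6 | 27.0 93.2 1.3 | 28.5 93.5 1.2 | 30.0 93.0 1.5 | 31.5 92.9 1.4 | 33.0 93.1 1.1 | 34.5 92.9 1.1 |
```

```bash
python3 go.py .5615 .198 .163 3.4; python3 -m crank '[{"offset":[0,-1,12],"spin":0,"grip":1},{"offset":[0,-1,27],"spin":0,"grip":1},{"offset":[0,-1,34],"spin":0,"grip":1},{"offset":[0,-1,34],"spin":0,"grip":1},{"offset":[0,-1,34],"spin":0,"grip":1}]'; python3 go.py .5615 .198 .163 3.4
python3 - <<'E'
from rig import optics
import pickle
for n in("side","top"): pickle.dump(optics.capture(n),open(f"{n}6.pkl","wb"))
from ov import *
ov("side",6,(215,130,300,225),8,[]); ov("top",6,(225,200,285,270),10,[])
E
```

```text
t 7.2 p [0.5628 0.1984 0.1981] yaw_y 3.45 tilt 0.24 F [ 0.4 -0.5 -0.8] w 0.153
offset [-0.3 -1.4 35.1] spin 0.05
clock: 7.82
eef_pos: [0.5621, 0.1984, 0.1643]
eef_rot: [2.152, 2.285, 0.005]
force: [0.4, -0.1, -2.6]
width: 0.156
t 7.83 p [0.5621 0.1984 0.1643] yaw_y 3.44 tilt 0.25 F [ 0.4 -0.1 -2.6] w 0.156
offset [-0.3 -0.6  1.3] spin 0.04
```

View pics/ov_side6.png

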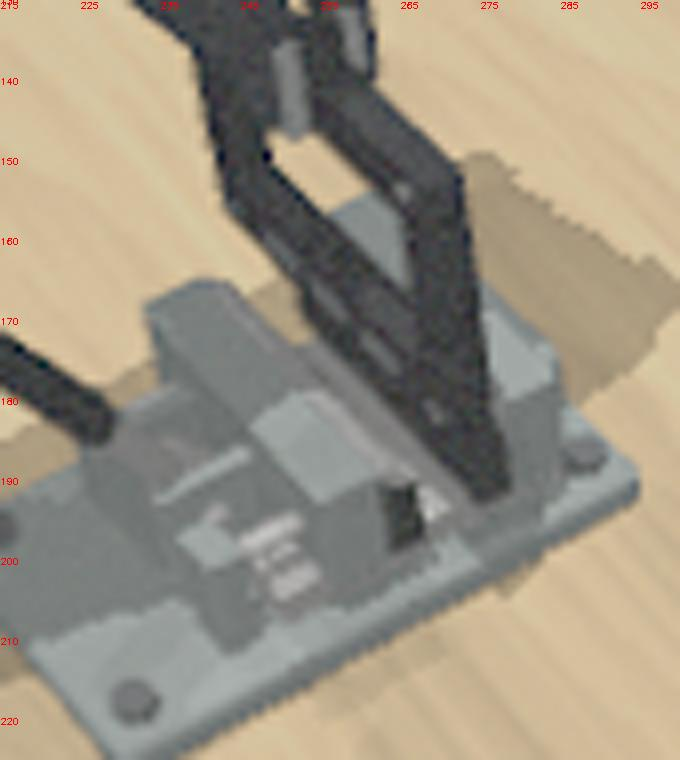

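View pics/ov_top6.png

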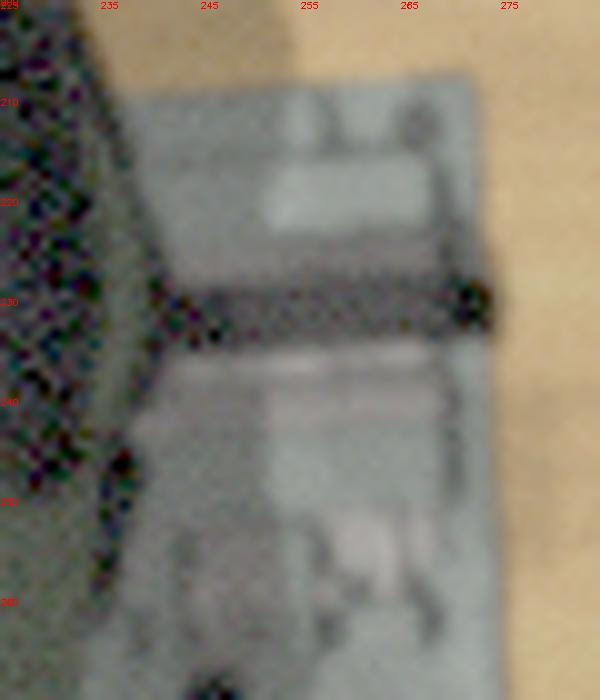

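Run:
```python
from ov import *
np.set_printoptions(precision=4,suppress=True)
S6=ld("side6.pkl");T6=ld("top6.pkl")
t=np.radians(3.4);R=np.array([[np.cos(t),-np.sin(t)],[np.sin(t),np.cos(t)]])
for nm,px,z in [("Lbot near",(243,155.1),.0798),("Rbot near",(273.6,191.6),.0798),("Rbot far",(278.2,190.7),.0798),("Rtop far",(272.4,152),.1898)]:
    p=plane(S6,px,z); print(nm,p,(R.T@(p[:2]-[.5645,.197]))*1e3,)
p=plane(T6,(273.6,231),.0798); print("top Rbot",p,(R.T@(p[:2]-[.5645,.197]))*1e3)
p=plane(T6,(268.9,230),.1898); print("top Rtop",p,(R.T@(p[:2]-[.5645,.197]))*1e3)
p=plane(T,(268.3,228),.072); print("vise fixed jaw right end top img",(R.T@(p[:2]-[.5645,.197]))*1e3)
p=plane(T,(224.8,224),.072); print("vise fixed jaw left",(R.T@(p[:2]-[.5645,.197]))*1e3)
P=[(loc((.5621,.1984),3.4,a*.007,b*.070,z),(0,255,0)) for a in(-1,1) for b in(-1,1) for z in (.0798,.1898)]
P+=[(loc((.5621,.1984),3.4,-.007,b*.052,z),(0,255,255)) for b in(-1,1) for z in (.0798+.028,.0798+.086)]
ov("side",6,(215,130,300,225),8,P,.4);ov("top",6,(225,200,285,270),10,P)
```

```text
Lbot near [0.5559 0.266  0.0798] [-4.489  69.4257]
Rbot near [0.5561 0.1101 0.0798] [-13.5162 -86.2238]
Rbot far [0.5666 0.1064 0.0798] [ -3.3212 -90.5844]
Rtop far [0.5707 0.1213 0.1898] [  1.6877 -75.9818]
top Rbot [0.5678 0.1285 0.0798] [ -0.8085 -68.569 ]
top Rtop [0.5663 0.1244 0.1898] [ -2.5075 -72.569 ]
vise fixed jaw right end top img [  7.6833 -54.8989]
vise fixed jaw left [24.1921 52.4045]
side [0.5593 0.1281 0.0798] [270.9 186.5]
side [0.5593 0.1281 0.1898] [266.3 152.3]
side [0.551  0.2679 0.0798] [241.  155.5]
side [0.551  0.2679 0.1898] [234.4 121.4]
side [0.5732 0.1289 0.0798] [275.8 183.9]
side [0.5732 0.1289 0.1898] [271.7 149.6]
side [0.5649 0.2687 0.0798] [245.6 153.2]
side [0.5649 0.2687 0.1898] [239.5 119.1]
side [0.5582 0.1461 0.1078] [265.7 174.1]
side [0.5582 0.1461 0.1658] [263.1 156. ]
side [0.552  0.2499 0.1078] [243. 151.]
side [0.552  0.2499 0.1658] [239.7 133. ]
top [0.5593 0.1281 0.0798] [273.7 234.5]
top [0.5593 0.1281 0.1898] [267.2 233.3]
top [0.551  0.2679 0.0798] [216.8 238. ]
top [0.551  0.2679 0.1898] [202.7 237.2]
top [0.5732 0.1289 0.0798] [273.4 228.8]
top [0.5732 0.1289 0.1898] [266.8 226.8]
top [0.5649 0.2687 0.0798] [216.6 232.3]
top [0.5649 0.2687 0.1898] [202.4 230.7]
top [0.5582 0.1461 0.1078] [264.6 234.7]
top [0.5582 0.1461 0.1658] [260.6 234.1]
top [0.552  0.2499 0.1078] [221.  237.4]
top [0.552  0.2499 0.1658] [214.1 236.9]
```

View pics/ov_side6.png

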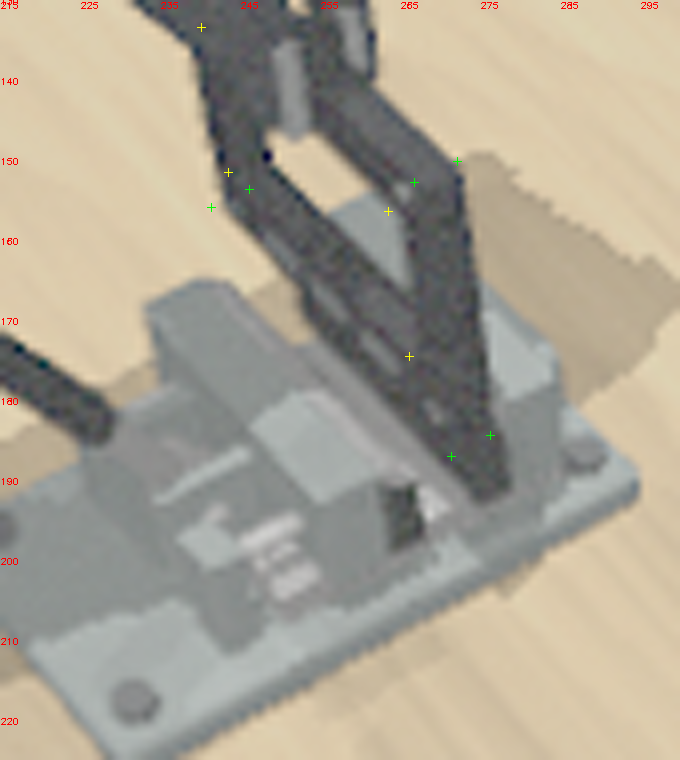

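```bash
python3 -m crank '[{"offset":[0,-0.6,8],"spin":0,"grip":1},{"offset":[0,-0.6,16],"spin":0,"grip":1},{"offset":[0,-0.6,24],"spin":0,"grip":1},{"offset":[0,-0.6,32],"spin":0,"grip":1},{"offset":[0,-0.6,39],"spin":0,"grip":1},{"offset":[0,-0.6,43],"spin":0,"grip":1},{"offset":[0,-0.6,45],"spin":0,"grip":1},{"offset":[0,-0.6,45],"spin":0,"grip":1}]'; python3 go.py .5615 .198 .1145 3.4
python3 - <<'E'
from rig import optics
import pickle
for n in("side","top"): pickle.dump(optics.capture(n),open(f"{n}7.pkl","wb"))
from ov import *
ov("side",7,(215,130,300,225),8,[]); ov("top",7,(225,200,285,270),10,[])
E
```

```text
clock: 8.93
eef_pos: [0.5617, 0.1984, 0.1194]
eef_rot: [2.152, 2.285, 0.006]
force: [0.2, 1.0, -0.8]
width: 0.156
t 8.93 p [0.5617 0.1984 0.1194] yaw_y 3.44 tilt 0.27 F [ 0.2  1.  -0.8] w 0.156
offset [-0.4 -0.3  4.9] spin 0.04
```

View pics/ov_side7.png

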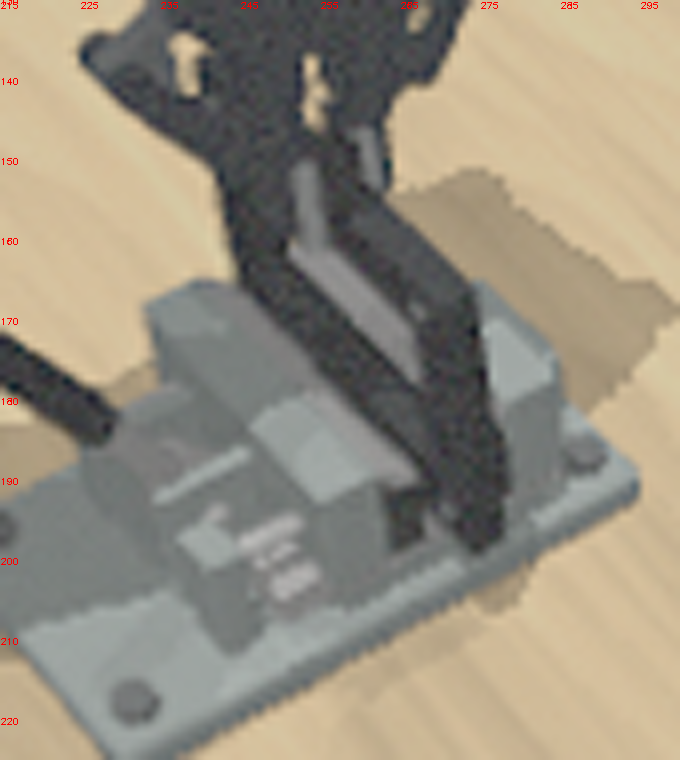

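View pics/ov_top7.png

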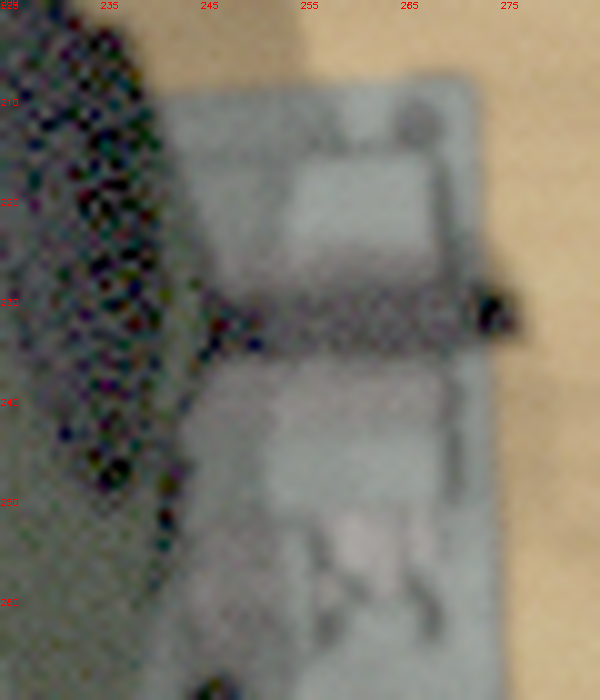

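```bash
python3 - <<'E'
from ov import *
T7=ld("top7.pkl");t=np.radians(3.4);R=np.array([[np.cos(t),-np.sin(t)],[np.sin(t),np.cos(t)]])
for px,z in [((275.8,231.5),.035),((271.5,231.5),.145),((268.5,228),.072)]:
    p=plane(T7,px,z);print((R.T@(p[:2]-[.5645,.197]))*1e3)
E
python3 -m crank '[{"offset":[0,0,1],"spin":0,"grip":1},{"offset":[0,0,2],"spin":0,"grip":1},{"offset":[0,0,3],"spin":0,"grip":1},{"offset":[0,0,3],"spin":0,"grip":1}]'; python3 -m crank '[{"offset":[0,0,0.7],"spin":0,"grip":1},{"offset":[0,0,1.4],"spin":0,"grip":1},{"offset":[0,0,1.4],"spin":0,"grip":1}]'
```

```text
[ -0.61277599 -68.43058077]
[ -4.29217815 -72.04462767]
[  7.65268479 -55.39182792]
clock: 9.52
eef_pos: [0.5618, 0.1984, 0.1165]
eef_rot: [2.152, 2.285, 0.006]
force: [0.3, 1.6, -2.1]
width: 0.154
clock: 9.9
eef_pos: [0.5618, 0.1984, 0.1151]
eef_rot: [2.152, 2.285, 0.006]
force: [-0.6, -0.3, -1.1]
width: 0.154
```

```bash
python3 -m crank '[{"offset":[0,0,0.7],"spin":0,"grip":1},{"offset":[0,0,1.2],"spin":0,"grip":1},{"offset":[0,0,1.2],"spin":0,"grip":1}]'; python3 -m crank '[{"offset":[0,0,0.7],"spin":0,"grip":1},{"offset":[0,0,1.2],"spin":0,"grip":1},{"offset":[0,0,1.2],"spin":0,"grip":1}]'
```

```text
clock: 10.28
eef_pos: [0.5622, 0.1985, 0.1148]
eef_rot: [2.152, 2.285, 0.008]
force: [-2.3, -1.4, 12.7]
width: 0.155
clock: 10.65
eef_pos: [0.5625, 0.1986, 0.1147]
eef_rot: [2.152, 2.285, 0.009]
force: [-4.6, -2.0, 18.9]
width: 0.151
```

```bash
python3 -m crank '[{"offset":[0,0,-1.5],"spin":0,"grip":1},{"offset":[0,1,-1.5],"spin":0,"grip":1},{"offset":[0,1.7,-1.5],"spin":0,"grip":1},{"offset":[0,1.7,-1.5],"spin":0,"grip":1}]';python3 go.py .5645 .197 .1147 3.4
```

```text
clock: 11.15
eef_pos: [0.5638, 0.1986, 0.1159]
eef_rot: [2.152, 2.285, 0.008]
force: [-4.3, 1.3, -1.2]
width: 0.155
t 11.15 p [0.5638 0.1986 0.1159] yaw_y 3.42 tilt 0.32 F [-4.3  1.3 -1.2] w 0.155
offset [-1.7  0.6  1.2] spin 0.02
```

```bash
python3 -m crank '[{"offset":[0,-0.5,0.6],"spin":0,"grip":1},{"offset":[0,-0.5,1.2],"spin":0,"grip":1},{"offset":[0,-0.5,1.3],"spin":0,"grip":1},{"offset":[0,-0.5,1.3],"spin":0,"grip":0.75},{"offset":[0,-0.5,1.0],"spin":0,"grip":0.6},{"offset":[0,-0.5,0],"spin":0,"grip":0.5}]' 20; python3 -m crank '[{"offset":[0,0,0],"spin":0,"grip":0.3},{"offset":[0,0,-2],"spin":0,"grip":0.15},{"offset":[0,0,-4],"spin":0,"grip":0},{"offset":[0,0,-10],"spin":0,"grip":0},{"offset":[0,0,-25],"spin":0,"grip":0},{"offset":[0,0,-50],"spin":0,"grip":0},{"offset":[0,0,-80],"spin":0,"grip":0},{"offset":[0,0,-100],"spin":0,"grip":0}]'
python3 - <<'E'
from rig import optics
import pickle
for n in("side","top"): pickle.dump(optics.capture(n),open(f"{n}8.pkl","wb"))
from ov import *
ov("side",8,(205,130,300,225),7,[]); ov("top",8,(225,200,285,290),7,[])
E
python3 go.py .5 .19 .2 3.4
```

```text
clock: 11.9
eef_pos: [0.5634, 0.1985, 0.116]
eef_rot: [2.152, 2.285, 0.008]
force: [0.1, 0.2, -0.6]
width: 0.5
clock: 12.9
eef_pos: [0.5632, 0.1984, 0.2184]
eef_rot: [2.152, 2.284, 0.011]
force: [-0.8, 0.8, -0.6]
width: 1.006
t 13.0 p [0.5638 0.1986 0.219 ] yaw_y 3.42 tilt 0.56 F [ 0.1  0.3 -0.2] w 0.998
offset [ -4.9 -64.4  18.4] spin 0.02
```

View pics/ov_side8.png

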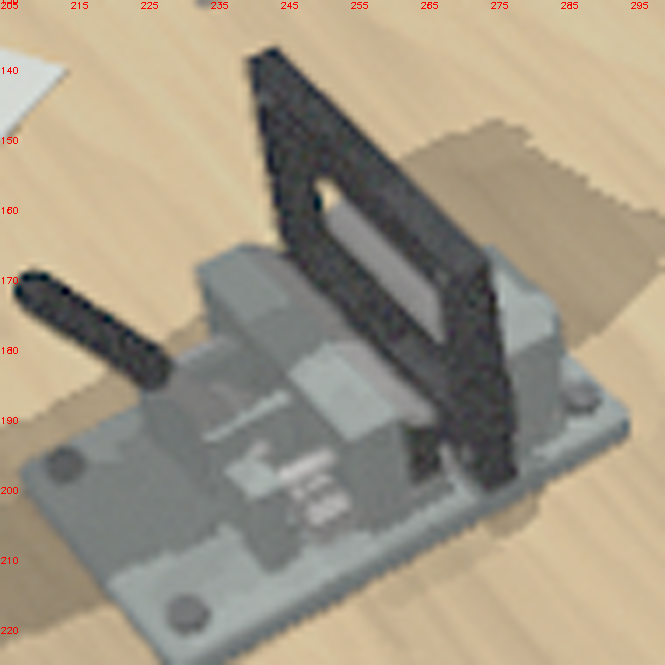

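View pics/ov_top8.png

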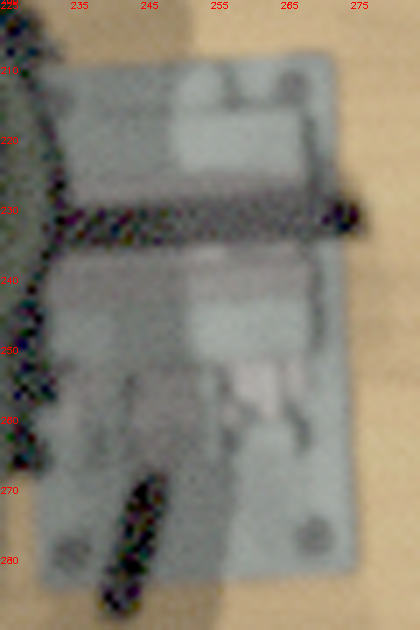

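```bash
cat > lev.py <<'E'
from ov import loc
import numpy as np, sys
from go import st
def wp(a,r=.085,press=0.0,d=.014):
    x=-.066-r*np.cos(a)+(.008-press)*np.sin(a)+d; z=.048+r*np.sin(a)+(.008-press)*np.cos(a)
    return loc((.5645,.197),3.4,x,0,z)
if __name__=="__main__":
    s,p,R=st(); print(p.round(4),np.round(s["force"],1))
    for tgt in [("pre",loc((.5645,.197),3.4,-.072,0,.219))]+[(round(a,2),wp(a)) for a in (1.15,1.05,.95,.85,.7,.6,.5,.4,.3,.2,.1,0,-.03)]:
        print(tgt[0],tgt[1].round(4),(R.T@(tgt[1]-p)*1e3).round(1))
E
python3 lev.py
```

```text
[0.5638 0.1986 0.219 ] [ 0.1  0.3 -0.2]
pre [0.4926 0.1927 0.219 ] [ -1.7 -71.4  -0.6]
1.15 [0.4852 0.1923 0.1289] [ -1.9 -79.7  89.5]
1.05 [0.4773 0.1918 0.1257] [ -2.  -87.6  92.5]
0.95 [0.4697 0.1914 0.1218] [ -2.  -95.2  96.4]
0.85 [0.4626 0.1909 0.1171] [  -2.  -102.4  101. ]
0.7 [0.4528 0.1904 0.1089] [  -2.  -112.3  109.1]
0.6 [0.4471 0.19   0.1026] [  -2.  -118.1  115.4]
0.5 [0.442  0.1897 0.0958] [  -2.  -123.3  122.1]
0.4 [0.4375 0.1895 0.0885] [  -2.1 -127.8  129.4]
0.3 [0.4339 0.1892 0.0808] [  -2.1 -131.5  137.1]
0.2 [0.431  0.1891 0.0727] [  -2.1 -134.5  145.1]
0.1 [0.429  0.1889 0.0644] [  -2.1 -136.6  153.3]
0 [0.4277 0.1889 0.056 ] [  -2.2 -137.9  161.8]
-0.03 [0.4275 0.1889 0.0534] [  -2.2 -138.1  164.3]
```

Handle end at (210,171) in the side picture; the frame stands alone, upright in the vise. Now out to the lever side, closing the fingers, then down beside the handle.

```bash
python3 -m crank '[{"offset":[-1,-20,-2],"spin":0,"grip":0},{"offset":[-2,-50,-2],"spin":0,"grip":0.4},{"offset":[-2,-72,0],"spin":0,"grip":1},{"offset":[-2,-74,30],"spin":0,"grip":1},{"offset":[-2,-74,60],"spin":0,"grip":1},{"offset":[-2,-74,84],"spin":0,"grip":1},{"offset":[-2,-75,89],"spin":0,"grip":1},{"offset":[-2,-75,89],"spin":0,"grip":1}]' 60
python3 - <<'E'
from rig import optics
import pickle
for n in("side","top"): pickle.dump(optics.capture(n),open(f"{n}9.pkl","wb"))
from ov import *
ov("side",9,(200,100,300,225),6,[])
E
python3 lev.py
```

```text
clock: 14.0
eef_pos: [0.4899, 0.1924, 0.1297]
eef_rot: [2.152, 2.283, 0.014]
force: [0.3, -0.3, 0.7]
width: 0.002
[0.4903 0.1927 0.1303] [ 0.6 -0.3 -0.7]
pre [0.4926 0.1927 0.219 ] [  0.3   3.2 -88.7]
1.15 [0.4852 0.1923 0.1289] [-0.1 -5.1  1.4]
1.05 [0.4773 0.1918 0.1257] [ -0.1 -13.1   4.4]
0.95 [0.4697 0.1914 0.1218] [ -0.1 -20.7   8.3]
0.85 [0.4626 0.1909 0.1171] [ -0.1 -27.9  12.8]
0.7 [0.4528 0.1904 0.1089] [ -0.2 -37.7  21. ]
0.6 [0.4471 0.19   0.1026] [ -0.2 -43.6  27.2]
0.5 [0.442  0.1897 0.0958] [ -0.2 -48.8  34. ]
0.4 [0.4375 0.1895 0.0885] [ -0.2 -53.3  41.3]
0.3 [0.4339 0.1892 0.0808] [ -0.3 -57.   48.9]
0.2 [0.431  0.1891 0.0727] [ -0.3 -60.   56.9]
0.1 [0.429  0.1889 0.0644] [ -0.3 -62.1  65.2]
0 [0.4277 0.1889 0.056 ] [ -0.3 -63.4  73.6]
-0.03 [0.4275 0.1889 0.0534] [ -0.4 -63.7  76.2]
```

View pics/ov_side9.png

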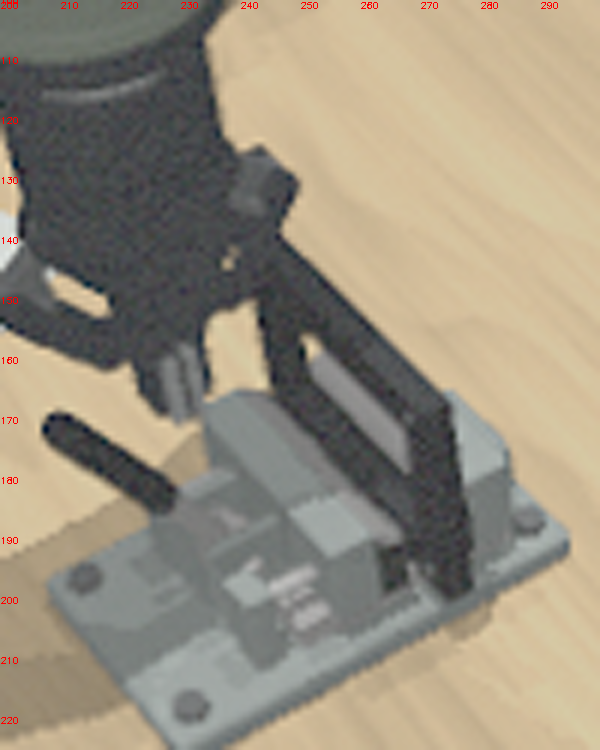

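```bash
python3 -m crank '[{"offset":[0,-4,1.5],"spin":0,"grip":1},{"offset":[0,-9,3],"spin":0,"grip":1},{"offset":[0,-13,4.4],"spin":0,"grip":1},{"offset":[0,-17,6.4],"spin":0,"grip":1},{"offset":[0,-21,8.5],"spin":0,"grip":1},{"offset":[0,-21,8.5],"spin":0,"grip":1}]'
python3 - <<'E'
from rig import optics
import pickle
for n in("side",): pickle.dump(optics.capture(n),open(f"{n}10.pkl","wb"))
from ov import *
ov("side",10,(200,100,300,225),6,[])
E
python3 lev.py
```

```text
clock: 14.85
eef_pos: [0.4693, 0.1915, 0.1215]
eef_rot: [2.151, 2.283, 0.016]
force: [0.2, -0.3, 0.5]
width: -0.002
[0.4693 0.1915 0.1215] [ 0.3 -1.2  0.2]
pre [0.4926 0.1927 0.219 ] [  0.2  24.3 -97.2]
1.15 [0.4852 0.1923 0.1289] [-0.1 16.  -7.2]
1.05 [0.4773 0.1918 0.1257] [-0.1  8.  -4.1]
0.95 [0.4697 0.1914 0.1218] [-0.1  0.4 -0.3]
0.85 [0.4626 0.1909 0.1171] [-0.1 -6.8  4.3]
0.7 [0.4528 0.1904 0.1089] [ -0.1 -16.7  12.5]
0.6 [0.4471 0.19   0.1026] [ -0.2 -22.5  18.7]
0.5 [0.442  0.1897 0.0958] [ -0.2 -27.7  25.5]
0.4 [0.4375 0.1895 0.0885] [ -0.2 -32.2  32.7]
0.3 [0.4339 0.1892 0.0808] [ -0.2 -35.9  40.4]
0.2 [0.431  0.1891 0.0727] [ -0.3 -38.9  48.4]
0.1 [0.429  0.1889 0.0644] [ -0.3 -41.   56.7]
0 [0.4277 0.1889 0.056 ] [ -0.3 -42.3  65.1]
-0.03 [0.4275 0.1889 0.0534] [ -0.3 -42.6  67.6]
```

View pics/ov_side10.png

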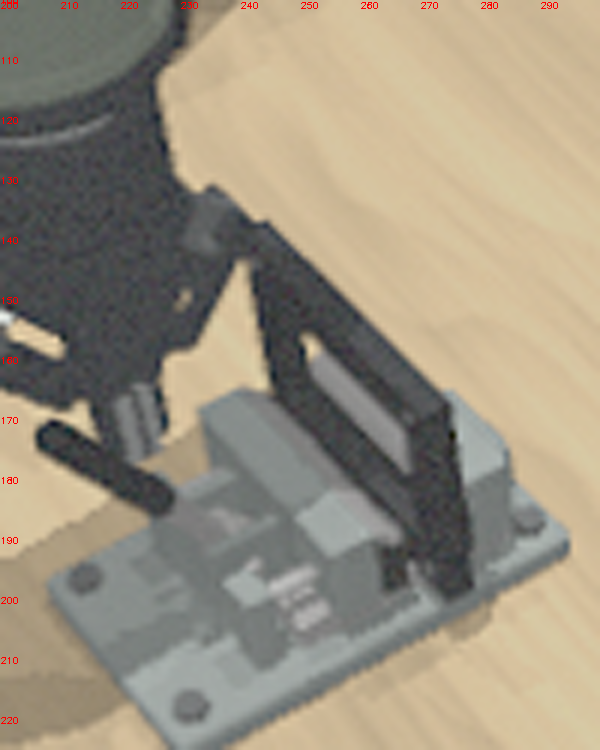

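```bash
python3 -m crank '[{"offset":[0,-4,2.5],"spin":0,"grip":1},{"offset":[0,-8,5.5],"spin":0,"grip":1},{"offset":[0,-12,9],"spin":0,"grip":1},{"offset":[0,-16.5,13],"spin":0,"grip":1},{"offset":[0,-20,17],"spin":0,"grip":1},{"offset":[0,-23.5,21],"spin":0,"grip":1},{"offset":[0,-27,26],"spin":0,"grip":1}]'
python3 - <<'E'
from rig import optics
import pickle
for n in("side",): pickle.dump(optics.capture(n),open(f"{n}11.pkl","wb"))
from ov import *
ov("side",11,(200,100,300,225),6,[])
E
python3 lev.py
```

```text
clock: 15.78
eef_pos: [0.4423, 0.19, 0.0949]
eef_rot: [2.151, 2.284, 0.015]
force: [1.1, -0.5, 4.6]
width: 0.001
[0.4417 0.1898 0.0944] [-0.6  0.9  1.6]
pre [0.4926 0.1927 0.219 ] [   0.2   52.2 -124.2]
1.15 [0.4852 0.1923 0.1289] [ -0.   43.9 -34.1]
1.05 [0.4773 0.1918 0.1257] [ -0.1  35.9 -31. ]
0.95 [0.4697 0.1914 0.1218] [ -0.1  28.3 -27.2]
0.85 [0.4626 0.1909 0.1171] [ -0.1  21.1 -22.6]
0.7 [0.4528 0.1904 0.1089] [ -0.1  11.3 -14.4]
0.6 [0.4471 0.19   0.1026] [-0.1  5.5 -8.2]
0.5 [0.442  0.1897 0.0958] [-0.1  0.3 -1.4]
0.4 [0.4375 0.1895 0.0885] [-0.2 -4.2  5.9]
0.3 [0.4339 0.1892 0.0808] [-0.2 -7.9 13.5]
0.2 [0.431  0.1891 0.0727] [ -0.2 -10.9  21.5]
0.1 [0.429  0.1889 0.0644] [ -0.2 -13.   29.8]
0 [0.4277 0.1889 0.056 ] [ -0.3 -14.3  38.2]
-0.03 [0.4275 0.1889 0.0534] [ -0.3 -14.6  40.8]
```

View pics/ov_side11.png

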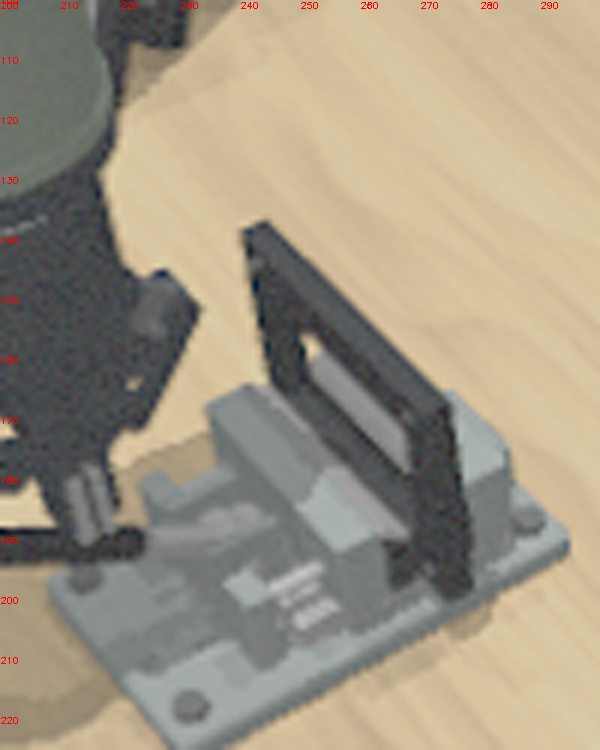

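```bash
python3 -m crank '[{"offset":[0,-4,7],"spin":0,"grip":1},{"offset":[0,-7,13],"spin":0,"grip":1},{"offset":[0,-9.5,19],"spin":0,"grip":1},{"offset":[0,-11.5,25],"spin":0,"grip":1},{"offset":[0,-13,31],"spin":0,"grip":1},{"offset":[0,-14,35],"spin":0,"grip":1}]'; python3 lev.py|sed -n '1p;14,15p'
```

```text
clock: 16.58
eef_pos: [0.4279, 0.1891, 0.0588]
eef_rot: [2.151, 2.284, 0.014]
force: [-1.6, 1.2, 4.8]
width: -0.003
[0.4279 0.1891 0.0588] [-1.6  1.2  4.8]
0 [0.4277 0.1889 0.056 ] [-0.2 -0.2  2.8]
-0.03 [0.4275 0.1889 0.0534] [-0.2 -0.4  5.4]
```

```bash
python3 -m crank '[{"offset":[0,0,1.5],"spin":0,"grip":1},{"offset":[0,0,2.5],"spin":0,"grip":1},{"offset":[0,0,3.5],"spin":0,"grip":1},{"offset":[0,0,3.5],"spin":0,"grip":1}]'; python3 -m crank '[{"offset":[0,0,0.7],"spin":0,"grip":1},{"offset":[0,0,1.4],"spin":0,"grip":1},{"offset":[0,0,1.4],"spin":0,"grip":1}]'
```

```text
clock: 17.08
eef_pos: [0.4277, 0.1891, 0.0556]
eef_rot: [2.152, 2.284, 0.013]
force: [-5.6, -0.7, 15.7]
width: -0.001
clock: 17.45
eef_pos: [0.4277, 0.1891, 0.0551]
eef_rot: [2.152, 2.284, 0.014]
force: [-9.4, -2.4, 35.5]
width: -0.004
```

```bash
python3 -m crank '[{"offset":[0,0,-3],"spin":0,"grip":1},{"offset":[0,-3,-10],"spin":0,"grip":1},{"offset":[0,-10,-30],"spin":0,"grip":1},{"offset":[0,-30,-60],"spin":0,"grip":1},{"offset":[0,-50,-100],"spin":0,"grip":1},{"offset":[0,-60,-150],"spin":0,"grip":1},{"offset":[0,-60,-180],"spin":0,"grip":1},{"offset":[0,-60,-180],"spin":0,"grip":1}]'
python3 - <<'E'
from rig import optics
import pickle,cv2
for n in("side","top"):
    c=optics.capture(n); pickle.dump(c,open(f"{n}12.pkl","wb")); cv2.imwrite(f"pics/full_{n}12.png",c["color"][:,:,::-1])
from ov import *
o=(.5645,.197)
P=[(loc(o,3.4,x,y,z),(0,255,0)) for x in (-.007,.007) for y in(-.07,.07) for z in(.03,.14)]
P+=[(loc(o,3.4,-.066-r,0,.048),(255,0,255)) for r in(0,.04,.12)]
ov("side",12,(190,115,300,225),6,P); ov("top",12,(190,195,285,295),7,P)
E
```

```text
clock: 18.45
eef_pos: [0.367, 0.1854, 0.2364]
eef_rot: [2.152, 2.285, 0.021]
force: [0.5, -0.0, -1.3]
width: 0.002
side [0.5617 0.1267 0.03  ] [273.9 200.2]
side [0.5617 0.1267 0.14  ] [269.7 168.4]
side [0.5534 0.2665 0.03  ] [244.7 169.2]
side [0.5534 0.2665 0.14  ] [238.6 137.4]
side [0.5756 0.1275 0.03  ] [278.6 197.6]
side [0.5756 0.1275 0.14  ] [274.8 165.8]
side [0.5673 0.2673 0.03  ] [249.2 166.9]
side [0.5673 0.2673 0.14  ] [243.5 135.1]
side [0.4986 0.1931 0.048 ] [237.9 189.8]
side [0.4587 0.1907 0.048 ] [223.8 197.3]
side [0.3788 0.186  0.048 ] [194.3 212.8]
top [0.5617 0.1267 0.03  ] [276.8 234. ]
top [0.5617 0.1267 0.14  ] [271.  232.8]
top [0.5534 0.2665 0.03  ] [222.7 237.3]
top [0.5534 0.2665 0.14  ] [210.1 236.5]
top [0.5756 0.1275 0.03  ] [276.5 228.6]
top [0.5756 0.1275 0.14  ] [270.7 226.7]
top [0.5673 0.2673 0.03  ] [222.5 231.9]
top [0.5673 0.2673 0.14  ] [209.9 230.4]
top [0.4986 0.1931 0.048 ] [249.4 259. ]
top [0.4587 0.1907 0.048 ] [250.1 275.1]
top [0.3788 0.186  0.048 ] [251.7 307.5]
```

View pics/ov_side12.png

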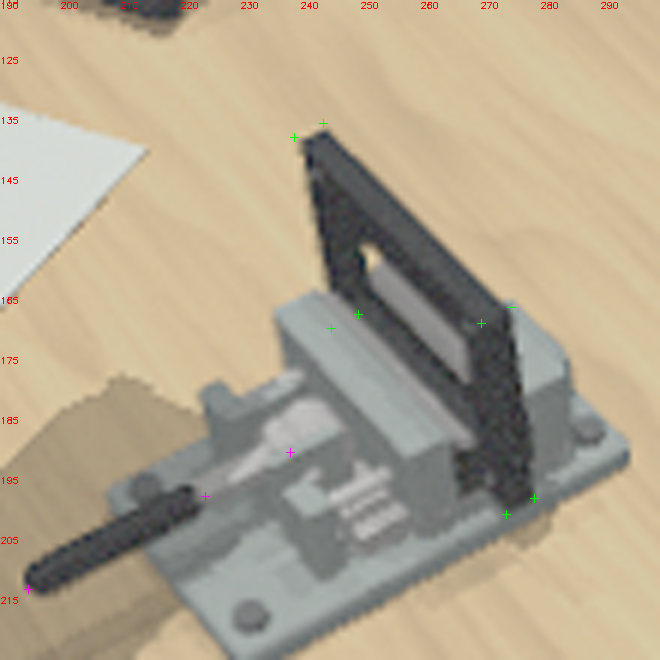

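View pics/ov_top12.png

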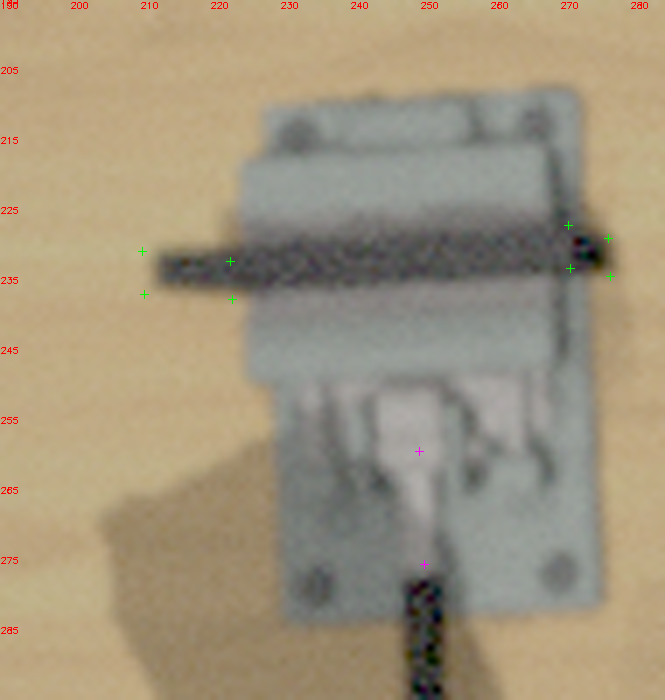

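View pics/full_side12.png

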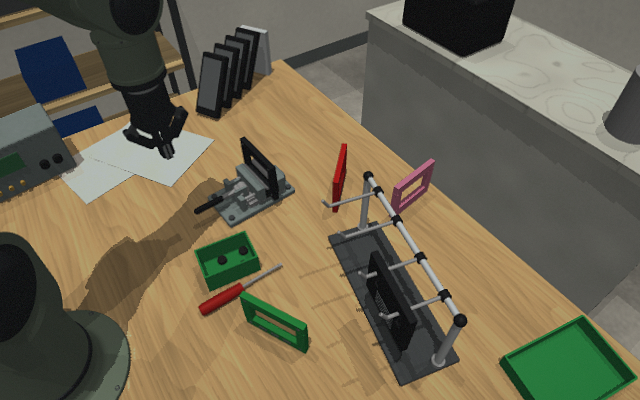

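Run:
```python
from rig import manip
print(manip.read_state()["clock"],manip.read_state()["force"]); print(manip.hand_in())
```

```text
18.55 [-0.32898686 -0.23988109 -0.75689879]
the job is handed in; nothing more can be done
None
```

The frame is clamped upright in the vise with the cam lever fully down, and I handed the job in at about 18.6 s.

- **Frame:** I pinched it by its top rail and lifted it 34 mm. I drew it 97 mm straight out, clear of the hooks, and set it on the vise bed with about 19 N at contact. Then I released it standing.
- **Lever:** I pushed it down with the closed fingers to its stop. The fingertip ended at 55.1 mm, where 56 mm was expected, and the force climbed steeply to 35 N.
- **Last pictures:** The lever looks level to within about 0.02 rad, and the frame stands upright between both jaws. The arm is well clear, touching nothing. The cover, bin and screwdriver look unmoved.
- **Centring:** Frame-end readings disagreed by a few mm and tool position by about 1.5 mm, in different directions. The frame is probably within 2–3 mm of centre along the jaws, and I did not correct it further.
- **Vise yaw:** Estimates ranged from about 1° to 5° depending on which edges I used; I worked with 3.4°. In the top picture the frame ran parallel to the cleanest jaw edges.

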